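# Reload the bench feed machine and put it in gear

## Robot

A 6-joint arm with a two-finger parallel gripper is mounted at the origin on the work surface. World frame = base frame: x ahead of the robot, y to its left, z up, the work surface at z = 0. Lengths are in m, angles in degrees, forces in N, time in s.
With the tool pointing down it reaches from about 0.3 to 0.95 m from the base axis. Payload 3.1 kg.
Tool frame: the origin (TCP) lies midway between the tips of the shut fingers; the grasp point (between the pads) lies 19 mm behind it (ctrl.grasp_offset is the distance from the TCP to the grasp point, in m); z points along the fingers, y is the direction in which the jaws open and shut (so a half turn about z gives the same grasp; the last joint's range is limited). The gripper opens to 85 mm and grips with 20 to 120 N. Pads are 22 mm wide; open, the fingers measure 114 mm over their backs; the gripper's body (76 mm by 85 mm) begins 54 mm behind the grasp point. The pads swing forward as they close: fully open they stand 13 mm farther back than shut.
Start: joints at [61.496, 17.653, 93.61, -0, 68.738, -3.994], TCP at [0.259, 0.569, 0.231] pointing down, gripper open.
Joint ranges: [-175.34, 175.34], [-45.06, 112.39], [2.9, 150.54], [-68.45, 248.45], [3.09, 151.38], [-168.51, 168.51]. Speed limits (degrees/s): [159.86, 159.86, 180, 180, 180, 180].

## Interface

Orientations are given as a 3x3 rotation matrix whose columns are the frame's x, y, z axes.
In Python, from plant import ctrl gives the robot as it stands.
- The arm moves only by the tool send_rows, never from a script. Its argument "motion" is a list of rows, each a list of 6 numbers: the shift along the tool's x, y, z in m, then the turn, a rotation vector about the tool's x, y, z in rad. A call has 1 to 12 rows; each row is the pose to reach, as a shift and turn from the pose measured when the call began, along the tool's axes at that moment; what a row does not reach only later rows make up. A row lasts 1/10 s, in which the tool goes at most 50 mm and 8.59 degrees, less where a joint would pass 70% of its speed; a pose out of reach is approached as far as the arm can. A call with a gripper value outside its range is refused whole. "gripper" is the finger opening in m, from 0 to 0.0854, set as the call begins (left out, the last holds). The fingers move at their own pace and stop on an object; the grip force is fixed at half the most. Time passes only in rows, so rows that repeat a pose let the fingers close. It gives the time, the measured TCP pose, the force and the opening at its end, in the units of the state.
- ctrl.state(): the state, without advancing time (a new reading comes with each control period).
- ctrl.read_camera(name): name is "side" or "top"; returns a dict with "color" (420x560x3 uint8, red, green, blue), "depth" (420x560 float32, m along the optical axis (not along the pixel's ray), 0 where there is no reading), "intrinsics" (3x3 intrinsics, pixels), "k1" (the pictures are not rectified: a ray, as slopes to the right and down, at radius r is drawn at 1 + k1 r^2 times it, then the intrinsics apply), "R" (3x3) and "t" (3): a world point X has camera coordinates R X + t. Camera axes: x right, y down, z forward; pixel columns grow to the right and rows downward; lengths in m; the calibration is good to about 2 mm. A picture is of the moment at which its call begins.
- ctrl.sign_off(): hands the job in, once; it reports no verdict.
The state is a dict: "t": time; "joints": joint angles; "joint_vel": joint speeds; "joint_torque": joint torques, N m; "tcp_pos": TCP position; "eef_rot": TCP orientation; "contact_force": force on the tool from outside, world axes, zero at the start; "wrist_torque": the same for the moment, N m; "grip_width": opening from 0.0 (shut) to 1.0 (fully open).
Only numpy, scipy, OpenCV 4.12 (cv2) and the standard library are available. Lean on these libraries where they do the work, as an engineer would, in place of code of your own. Each camera call takes 0.05 s, during which the arm holds its last target.

## Task

Reload the feed machine on the bench: swing its keeper bar fully up, stand the two finished parts from the channel upright in the grey tray, and stand every new square-footed blank in the channel, down on its floor with the flats square to the jaws. Then swing the keeper fully down over them and, last of all, shift the gear lever out of the left-hand slot, across neutral and fully forward in the right-hand slot. Leave everything else on the bench where it is.

Things in the scene. Friction and masses are not known exactly. Their poses are not given: they have to be found in the camera images.
- machine: bench feed machine, bolted down, turned up to 15 degrees. Origin at the bench surface; +x points away from the operator (forward), +y to the operator's left, z up. Base plate 260 x 260 x 15 mm. In front the work channel along y; behind it the grey gearbox with gear lever and motor; right of the channel the small head (top 84 mm above the bench) with the keeper lever.
- channel (a point): centre of the channel's floor (15 mm above the bench), axes as the machine's. The channel runs along y between two steel jaws 44 mm apart and 10 mm high (14 mm thick); low end stops at y = -97 and +97 mm. It has room for four parts in a row at a pitch of 48 mm (y = -72, -24, 24, 72 mm).
- keeper (a joint): the keeper's angle: 0 = down, its 10 mm round bar lies along the channel over the parts' tops (4 mm clear of them); 1.95 rad = swung up and back to its stop. Held where it is left by friction (0.16 N m, about 2 N at the grip).
- keeper_pivot (a point): point on the keeper's hinge axis (which runs along the machine's y), 68 mm above the bench, level along y with the middle of the keeper's grip.
- keeper_grip (a point): middle of the keeper lever's black round grip, right of the head: 14 mm thick, 48 mm long, along the machine's y, 80 mm from the hinge axis. Its direction from the axis is (0.3 rad + keeper angle) above the machine's -x: at keeper 0 it is 76 mm nearer the operator than the axis and 24 mm above it; raising swings it up and away, at 1.95 rad 50 mm beyond the axis and 62 mm above it.
- shift_across (a joint): gear lever, sideways lean: +0.2 rad = left-hand slot of the gate, -0.2 rad = right-hand slot. It can change only while the lever is in the neutral cross slot (shift_fore within about 0.02 rad of 0). Stays where it is left (friction 0.1 N m, about 1 N at the knob).
- shift_fore (a joint): gear lever, fore-and-aft lean: -0.26 rad = fully back towards the operator, 0 = neutral, +0.26 rad = fully forward. Stays where it is left (friction 0.1 N m). It can leave neutral only in the left-hand or right-hand slot (shift_across beyond about 0.18 rad either way).
- shift_knob (a point): centre of the gear lever's black ball knob (32 mm), 150 mm above the lever's pivot along the lever; upright it is 162 mm above the bench at machine x +80, y -10 mm. Leaning fully it is 30 mm to a side and 39 mm fore or aft of there (4 to 8 mm lower).
- gate_mid (a point): centre of the H-shaped steel gate's top face on the gearbox lid, 92 mm above the bench; axes as the machine's. Two slots run fore and aft, 15 mm left and right of it, joined by the neutral cross slot. The gearbox under it is 100 x 150 mm, its lid 79 mm above the bench.
- tray: grey open tray for finished parts, 130 x 130 mm, walls 22 mm high and 4 mm thick, floor 4 mm thick; fixed on the bench; origin under its centre at the bench surface.
- finished1_c (a point): a finished part: the same size and shape as the blanks but with a screwdriver slot across the top of its boss; at the start it stands in the channel. The point is its centre, 22 mm above its underside; z up, x and y square to the foot's flats. 240 g.
- finished2_c (a point): the other finished part, the same; it too starts in the channel
- blank1_c (a point): a new steel blank (two to four of them are present), standing on the bench: square foot 40 x 40 x 18 mm with a round boss, 22 mm in diameter and 26 mm high, standing on its middle (44 mm high in all, boss top plain). The point is its centre, 22 mm above its underside; z up, x and y square to the foot's flats. 240 g.
- blank2_c (a point): another blank, the same
- blank3_c (a point): another blank, the same
- blank4_c (a point): another blank, the same
- bearing: bystander, to be left alone: steel ball-bearing ring lying among the blanks, 42 mm outside, 14 mm high
- screw_jar: bystander, to be left alone: glass jar with black lid, 64 mm wide, 85 mm high
- tape_roll: bystander, to be left alone: roll of paper tape, 90 mm wide, 24 mm high
- screwdriver: bystander, to be left alone: screwdriver, 200 mm, lying on the bench
- hammer: bystander, to be left alone: hammer, 300 mm, lying on the bench
- offcut: bystander, to be left alone: wooden offcut 160 x 45 x 30 mm
- mug: bystander, to be left alone: white mug, 80 mm wide, 90 mm high
Things that resemble listed ones, but are neither listed nor needed, are in the scene too. What is shaped like the part that bears blank4_c but brown or purple is not meant.

How it is judged (in metres and radians):
On the way, in this order (a step that is already met when the one before it is completed fails the run):
1. the keeper is swung up (value of joint keeper above 1.35 rad), for 0.2 s.
2. with the keeper up, both finished parts stand in the tray and every blank stands released in the channel, flats square to the jaws (value of joint keeper above 1.2 rad and x of finished1_c in the frame of tray between -0.06 and 0.06 m and y of finished1_c in the frame of tray between -0.06 and 0.06 m and height (world z) of each of finished1_c, finished2_c below 0.034 m and angle between each of finished1_c, finished2_c's own z axis and vertical below 0.12 rad and contact force between each of finished1, finished2, blank1, blank2, blank3, blank4 and the fingers below 0.05 N and x of finished2_c in the frame of tray between -0.06 and 0.06 m and y of finished2_c in the frame of tray between -0.06 and 0.06 m and x of blank1_c in the frame of channel between -0.005 and 0.005 m and y of blank1_c in the frame of channel between -0.085 and 0.085 m and z of blank1_c in the frame of channel between 0.016 and 0.026 m and angle between each of blank1_c, blank2_c, blank3_c, blank4_c's own z axis and vertical below 0.08 rad and (angle between the x axis of blank1_c and the x axis of channel, either way round below 0.11 rad or angle between the x axis of blank1_c and the y axis of channel, either way round below 0.11 rad) and x of blank2_c in the frame of channel between -0.005 and 0.005 m and y of blank2_c in the frame of channel between -0.085 and 0.085 m and z of blank2_c in the frame of channel between 0.016 and 0.026 m and (angle between the x axis of blank2_c and the x axis of channel, either way round below 0.11 rad or angle between the x axis of blank2_c and the y axis of channel, either way round below 0.11 rad) and x of blank3_c in the frame of channel between -0.005 and 0.005 m and y of blank3_c in the frame of channel between -0.085 and 0.085 m and z of blank3_c in the frame of channel between 0.016 and 0.026 m and (angle between the x axis of blank3_c and the x axis of channel, either way round below 0.11 rad or angle between the x axis of blank3_c and the y axis of channel, either way round below 0.11 rad) and x of blank4_c in the frame of channel between -0.005 and 0.005 m and y of blank4_c in the frame of channel between -0.085 and 0.085 m and z of blank4_c in the frame of channel between 0.016 and 0.026 m and (angle between the x axis of blank4_c and the x axis of channel, either way round below 0.11 rad or angle between the x axis of blank4_c and the y axis of channel, either way round below 0.11 rad)), for 0.2 s.
3. the keeper is swung down over the seated blanks (value of joint keeper below 0.12 rad and x of blank1_c in the frame of channel between -0.005 and 0.005 m and y of blank1_c in the frame of channel between -0.085 and 0.085 m and z of blank1_c in the frame of channel between 0.016 and 0.026 m and angle between each of blank1_c, blank2_c, blank3_c, blank4_c's own z axis and vertical below 0.08 rad and (angle between the x axis of blank1_c and the x axis of channel, either way round below 0.11 rad or angle between the x axis of blank1_c and the y axis of channel, either way round below 0.11 rad) and contact force between each of blank1, blank2, blank3, blank4 and the fingers below 0.05 N and x of blank2_c in the frame of channel between -0.005 and 0.005 m and y of blank2_c in the frame of channel between -0.085 and 0.085 m and z of blank2_c in the frame of channel between 0.016 and 0.026 m and (angle between the x axis of blank2_c and the x axis of channel, either way round below 0.11 rad or angle between the x axis of blank2_c and the y axis of channel, either way round below 0.11 rad) and x of blank3_c in the frame of channel between -0.005 and 0.005 m and y of blank3_c in the frame of channel between -0.085 and 0.085 m and z of blank3_c in the frame of channel between 0.016 and 0.026 m and (angle between the x axis of blank3_c and the x axis of channel, either way round below 0.11 rad or angle between the x axis of blank3_c and the y axis of channel, either way round below 0.11 rad) and x of blank4_c in the frame of channel between -0.005 and 0.005 m and y of blank4_c in the frame of channel between -0.085 and 0.085 m and z of blank4_c in the frame of channel between 0.016 and 0.026 m and (angle between the x axis of blank4_c and the x axis of channel, either way round below 0.11 rad or angle between the x axis of blank4_c and the y axis of channel, either way round below 0.11 rad)), for 0.2 s.
4. the gear lever is forward in the right-hand slot with the keeper down (value of joint shift_across below -0.15 rad and value of joint shift_fore above 0.2 rad and value of joint keeper below 0.12 rad), for 0.2 s.
At the end, for the whole second after the job is handed in: Blanks at rest on the channel floor (within 5 mm of its centre line, 85 mm of its middle, 4 mm of the floor; tilt < 0.08 rad; flats within 0.11 rad of the jaws); finished parts upright in tray; keeper < 0.12; shift_across < -0.15, shift_fore > 0.20; all released (all of step 4 and x of blank1_c in the frame of channel between -0.005 and 0.005 m and y of blank1_c in the frame of channel between -0.085 and 0.085 m and z of blank1_c in the frame of channel between 0.016 and 0.026 m and angle between each of blank1_c, blank2_c, blank3_c, blank4_c's own z axis and vertical below 0.08 rad and (angle between the x axis of blank1_c and the x axis of channel, either way round below 0.11 rad or angle between the x axis of blank1_c and the y axis of channel, either way round below 0.11 rad) and contact force between each of blank1, blank2, blank3, blank4, finished1, finished2 and the fingers below 0.05 N and x of blank2_c in the frame of channel between -0.005 and 0.005 m and y of blank2_c in the frame of channel between -0.085 and 0.085 m and z of blank2_c in the frame of channel between 0.016 and 0.026 m and (angle between the x axis of blank2_c and the x axis of channel, either way round below 0.11 rad or angle between the x axis of blank2_c and the y axis of channel, either way round below 0.11 rad) and x of blank3_c in the frame of channel between -0.005 and 0.005 m and y of blank3_c in the frame of channel between -0.085 and 0.085 m and z of blank3_c in the frame of channel between 0.016 and 0.026 m and (angle between the x axis of blank3_c and the x axis of channel, either way round below 0.11 rad or angle between the x axis of blank3_c and the y axis of channel, either way round below 0.11 rad) and x of blank4_c in the frame of channel between -0.005 and 0.005 m and y of blank4_c in the frame of channel between -0.085 and 0.085 m and z of blank4_c in the frame of channel between 0.016 and 0.026 m and (angle between the x axis of blank4_c and the x axis of channel, either way round below 0.11 rad or angle between the x axis of blank4_c and the y axis of channel, either way round below 0.11 rad) and x of finished1_c in the frame of tray between -0.06 and 0.06 m and y of finished1_c in the frame of tray between -0.06 and 0.06 m and height (world z) of each of finished1_c, finished2_c below 0.034 m and angle between each of finished1_c, finished2_c's own z axis and vertical below 0.12 rad and x of finished2_c in the frame of tray between -0.06 and 0.06 m and y of finished2_c in the frame of tray between -0.06 and 0.06 m and linear speed of each of blank1, blank2, blank3, blank4, finished1, finished2 below 0.02 m/s); the robot touches nothing.
It fails at once if a bystander is pushed more than 6 cm from its place (distance of any of bearing, screw_jar, tape_roll, screwdriver, hammer, offcut, mug from where it was at the start of the episode above 0.06 m).
Of blank1, blank2, blank3, blank4 only 2 to 4 are there at a start; the rules pass over those that are not, and their reading is None.
At some moment in a run one of blank1, blank2, blank3, blank4, finished1, finished2 may be knocked a few centimetres aside while the robot is not near it.
Once in a run the grip may slacken for a moment while it holds something.
It also fails if it takes over 210 s, if anything falls off the work surface, if the arm or the gripper's body presses on something with over 40 N, if the wrist force passes 120 N, or if a joint passes its speed limit or range.

## Working session

There is one attempt and no reset: what is moved stays moved. The work goes in short steps, Python scripts to look and compute and a tool call to move; the robot and the scene stay as the last step left them, time stands still between calls to the robot, and variables do not carry over. Pictures are saved under pics/ and viewed, and the job is handed in when it is done.

Besides the shell and the picture viewer there is one more tool, called after ">>>" by a JSON object that holds its "op" and its "data", one argument or row to a line. send_rows: Moves the arm, as the interface text tells. Its arguments: {"type":"object","properties":{"motion":{"type":"array"},"gripper":{"type":"number"}},"required":["motion"]}

```bash
ls; mkdir -p pics
python3 - <<'E'
from plant import ctrl
import cv2
s=ctrl.state(); print(s)
for n in("top","side"):
    c=ctrl.read_camera(n); cv2.imwrite(f"pics/{n}0.png",c["color"][:,:,::-1]); print(n,c["intrinsics"],c["k1"],c["R"],c["t"])
E
```

```text
pics
{'t': 0.0, 'joints': array([ 6.14972216e+01,  1.77043292e+01,  9.36915244e+01,  2.92998312e-04,
        6.87371472e+01, -3.99150721e+00]), 'joint_vel': array([-0.04146003, -0.03565667,  0.01263395,  0.06715687,  0.02465415,
        0.0518005 ]), 'joint_torque': array([ 9.50976464e-04, -4.15237963e+01, -2.76673704e+01,  1.38476285e-04,
        9.99064010e-03,  2.77191458e-05]), 'tcp_pos': array([0.25889772, 0.5679348 , 0.23003233]), 'eef_rot': array([[-9.09878811e-01,  4.14872647e-01, -1.11191512e-03],
       [ 4.14874104e-01,  9.09876544e-01, -2.03766938e-03],
       [ 1.66332195e-04, -2.31533698e-03, -9.99997306e-01]]), 'contact_force': array([-0.45350199, -0.84382033,  0.02655513]), 'wrist_torque': array([-0.06650923, -0.0474749 ,  0.06218242]), 'grip_width': 1.0011745432509571}
top [[533.01621689   0.         273.22975669]
 [  0.         533.01621689 208.67823469]
 [  0.           0.           1.        ]] -0.06324173532253187 [[ 5.78255686e-04 -9.99872611e-01  1.59507536e-02]
 [-9.93290233e-01 -2.41895670e-03 -1.15622927e-01]
 [ 1.15646782e-01 -1.57768682e-02 -9.93165098e-01]] [-0.02437263  0.55153409  1.68319341]
side [[399.41952575   0.         280.77222554]
 [  0.         399.41952575 207.426463  ]
 [  0.           0.           1.        ]] -0.06622448615869576 [[ 0.79608531 -0.60474279  0.02311588]
 [-0.38498507 -0.53552734 -0.7516628 ]
 [ 0.46694184  0.58948844 -0.65914239]] [-0.43886187  0.27481131  1.04917362]
```

View pics/top0.png

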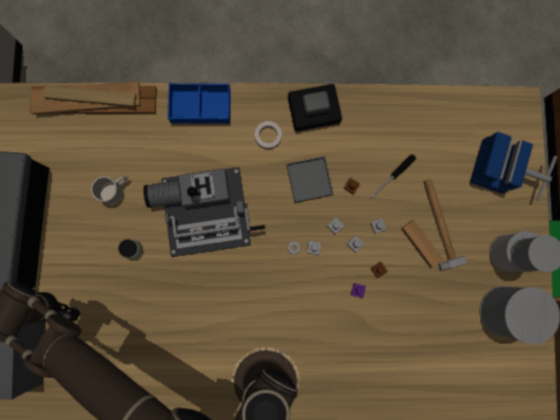

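View pics/side0.png

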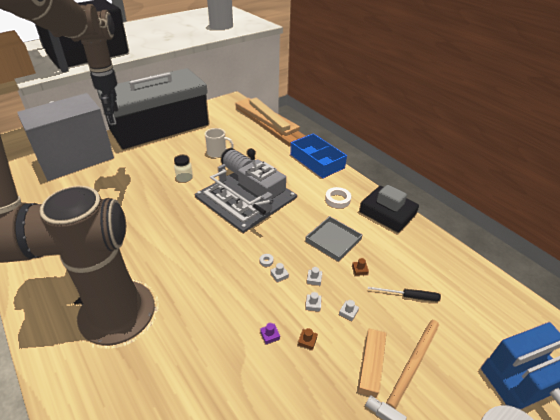

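```bash
cat > h.py <<'E'
import numpy as np, cv2
from plant import ctrl
def cam(n): return ctrl.read_camera(n)
def proj(c,X):
    X=np.atleast_2d(np.asarray(X,float)); p=X@c["R"].T+c["t"]; s=p[:,:2]/p[:,2:]
    r2=(s**2).sum(1,keepdims=True); d=s*(1+c["k1"]*r2); K=c["intrinsics"]
    return d*[K[0,0],K[1,1]]+[K[0,2],K[1,2]]
def ray(c,uv):
    uv=np.atleast_2d(np.asarray(uv,float)); K=c["intrinsics"]
    d=(uv-[K[0,2],K[1,2]])/[K[0,0],K[1,1]]; s=d.copy()
    for _ in range(10): s=d/(1+c["k1"]*(s**2).sum(1,keepdims=True))
    D=np.c_[s,np.ones(len(s))]@c["R"]; o=-c["R"].T@c["t"]; return o,D
def onz(c,uv,z):
    o,D=ray(c,uv); return o+D*((z-o[2])/D[:,2])[:,None]
def cloud(c):
    h,w=c["depth"].shape; u,v=np.meshgrid(np.arange(w),np.arange(h))
    o,D=ray(c,np.c_[u.ravel(),v.ravel()]); P=o+D*c["depth"].reshape(-1,1)
    P[c["depth"].ravel()==0]=np.nan; return P.reshape(h,w,3)
def crop(c,x0,y0,x1,y1,k,name,gain=1.0):
    im=c["color"][y0:y1,x0:x1,::-1]; im=cv2.resize(im,None,fx=k,fy=k,interpolation=cv2.INTER_CUBIC)
    im=cv2.convertScaleAbs(im,alpha=gain); cv2.imwrite("pics/"+name,im)
E
python3 - <<'E'
from h import *
c=cam("top"); crop(c,140,160,275,260,5.9,"t1.png",1.8); crop(c,280,150,400,240+60,5,"t2.png",1.8)
s=cam("side"); crop(s,190,140,300,235,6,"s1.png",1.0)
E
```

```text
(no output)
```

View pics/t1.png

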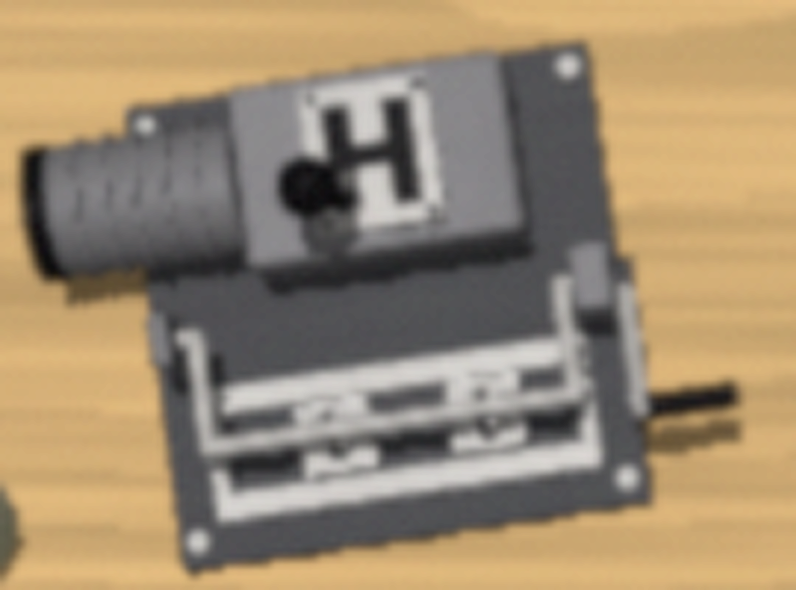

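View pics/t2.png

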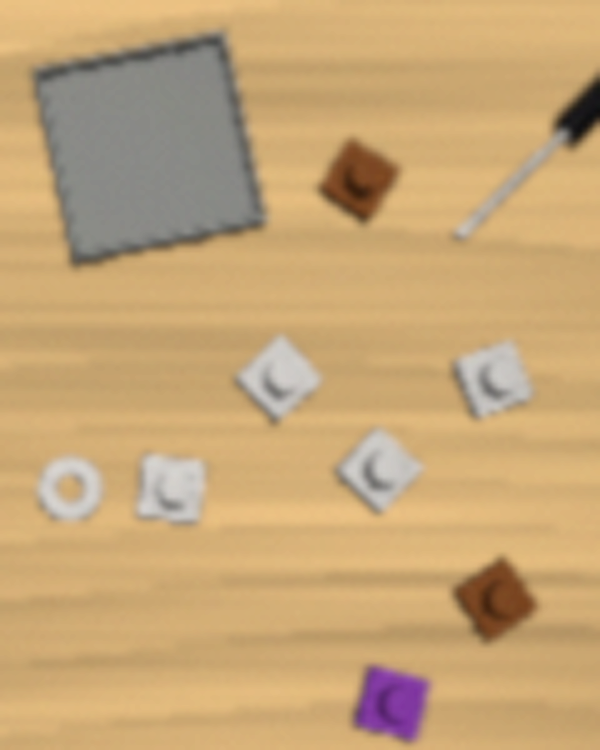

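View pics/s1.png

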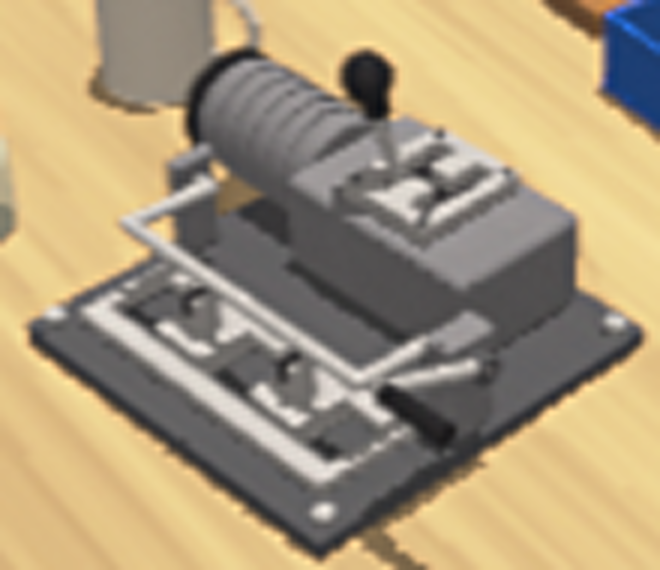

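```bash
cat > meas.py <<'E'
from h import *
def parts(c,box,zmin=0.010):
    P=cloud(c); x0,y0,x1,y1=box
    Q=P[y0:y1,x0:x1]; hsv=cv2.cvtColor(c["color"],cv2.COLOR_RGB2HSV)[y0:y1,x0:x1]
    m=((hsv[...,1]<60)&(hsv[...,2]>60)&(Q[...,2]<0.06)).astype(np.uint8)
    cs,_=cv2.findContours(m,cv2.RETR_EXTERNAL,cv2.CHAIN_APPROX_NONE)
    out=[]
    for k in cs:
        if cv2.contourArea(k)<60: continue
        M=np.zeros_like(m); cv2.drawContours(M,[k],-1,1,-1)
        pts=Q[(M>0)]; 
        uv=k[:,0,:]+[x0,y0]
        W=onz(c,uv,0.018)[:,:2]  # foot top plane
        r=cv2.minAreaRect((W*1000).astype(np.float32))
        t=pts[pts[:,2]>0.036]
        out.append((uv.mean(0).round(1),np.round(r[0],1),np.round(r[1],1),round(r[2],1),len(t),(np.nanmean(t,0)*1000).round(1) if len(t) else None, np.nanmax(pts[:,2]).round(4)))
    return out
E
python3 - <<'E'
from meas import *
c=cam("top")
for o in parts(c,(280,215,400,262)): print(*o)
pl=np.array([[130,105],[585,42],[650,500],[185,570]])/5.9+[140,160]-0.4
W=onz(c,pl,0.015); print(W.round(4)); print("ctr",W.mean(0)); 
for i in range(4):
    d=W[(i+1)%4]-W[i]; print(np.linalg.norm(d),np.degrees(np.arctan2(d[1],d[0])))
b=np.array([[146,125],[568,66],[627,478],[198,541]])/5.9+[140,160]-0.4
W=onz(c,b,0.017); print("bolts",W.round(4),W.mean(0))
for i in range(4):
    d=W[(i+1)%4]-W[i]; print(np.linalg.norm(d),np.degrees(np.arctan2(d[1],d[0])))
t=np.array([[35,70],[222,32],[265,225],[73,265]])/5+[280,150]-0.4
W=onz(c,t,0.022); print("tray",W.round(4),W.mean(0))
E
```

```text
[313.6 247.5] [ 427.7 -154.5] [41.2 41.6] 82.5 36 [ 428.2 -156.1   45.1] 0.0548
[293.5 247.1] [429.1 -89.2] [35.5 38.7] 89.9 0 None 0.0236
[355.3 243.4] [ 441.3 -289.2] [38.7 41.7] 44.5 37 [ 440.6 -290.8   43.5] 0.0512
[378.2 225.3] [ 499.3 -365.4] [40.  42.5] 18.3 36 [ 500.  -364.1   45.2] 0.0556
[335.1 225.2] [ 499.6 -224.9] [38.9 41.7] 44.7 38 [ 500.8 -226.5   45.5] 0.055
[[0.6557 0.3414 0.015 ]
 [0.6918 0.0893 0.015 ]
 [0.4376 0.0518 0.015 ]
 [0.3988 0.3051 0.015 ]]
ctr [0.5460004  0.19691369 0.015     ]
0.2546482104946448 -81.84805262815436
0.2569986034953137 -171.59392208719487
0.25627729625290135 98.69628447217258
0.25943123454490835 8.04646232908302
bolts [[0.6442 0.3319 0.017 ]
 [0.6779 0.0986 0.017 ]
 [0.4495 0.0643 0.017 ]
 [0.4146 0.298  0.017 ]] [0.54652751 0.19818662 0.017     ]
0.235726388196731 -81.7779193797778
0.2309362646500943 -171.48099605764347
0.2362337504566255 98.49729216848876
0.23206890423521215 8.392963235721995
tray [[ 0.7014 -0.0674  0.022 ]
 [ 0.7273 -0.1904  0.022 ]
 [ 0.5994 -0.217   0.022 ]
 [ 0.5728 -0.0917  0.022 ]] [ 0.65021875 -0.14162419  0.022     ]
```

```bash
cat > ortho.py <<'E'
from h import *
MC=np.array([0.546,0.198]); MY=np.radians(8.35)
def M2W(p): 
    p=np.atleast_2d(p).astype(float); R=np.array([[np.cos(MY),-np.sin(MY)],[np.sin(MY),np.cos(MY)]])
    q=p.copy(); q[:,:2]=p[:,:2]@R.T+MC; return q
def ortho(c,x0,x1,y0,y1,z,name,k=3.0,gain=1.6):
    # rows: machine x from x1 (top) to x0; cols: y from y1 (left) to y0, mm ; k px/mm
    H=int((x1-x0)*k);W=int((y1-y0)*k)
    v,u=np.mgrid[0:H,0:W]; X=(x1-v/k)/1000;Y=(y1-u/k)/1000
    p=proj(c,M2W(np.c_[X.ravel(),Y.ravel(),np.full(X.size,z)])).astype(np.float32).reshape(H,W,2)
    im=cv2.remap(c["color"],p[...,0],p[...,1],cv2.INTER_CUBIC)[:,:,::-1]
    im=cv2.convertScaleAbs(im,alpha=gain)
    for mm in range(int(np.ceil(x0/10)*10),int(x1),10):
        r=int((x1-mm)*k); cv2.line(im,(0,r),(12 if mm%50 else 30,r),(0,0,255),1)
    for mm in range(int(np.ceil(y0/10)*10),int(y1),10):
        q=int((y1-mm)*k); cv2.line(im,(q,0),(q,12 if mm%50 else 30),(0,0,255),1)
    cv2.imwrite("pics/"+name,im)
E
python3 - <<'E'
from ortho import *
ortho(cam("top"),-135,-5,-135,135,0.025,"o1.png",2.9)
ortho(cam("side"),-135,-5,-135,135,0.025,"o2.png",2.9,1.0)
E
```

```text
(no output)
```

View pics/o1.png

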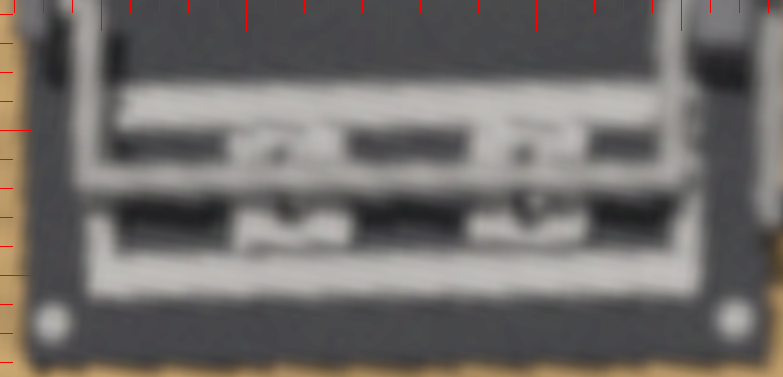

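View pics/o2.png

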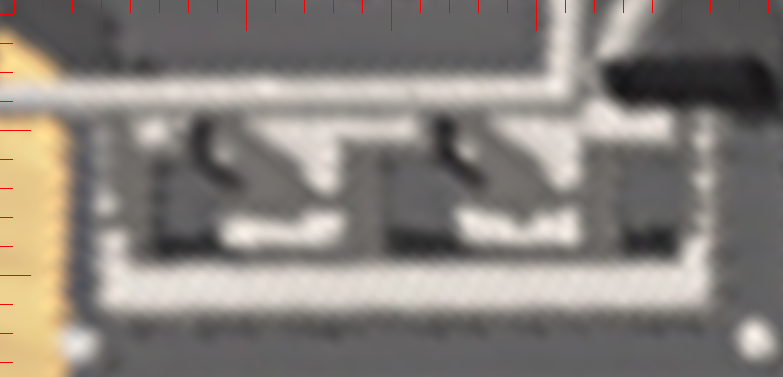

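Run:
```python
from meas import *
c=cam("side"); t=cam("top")
for n,k,b in(("top",t,(380,150,470,290)),("side",c,(255,340,300,400)),("top",t,(60,260,140,280))):
    P=cloud(k)[b[1]:b[3],b[0]:b[2]]; print(n,np.nanmedian(P[...,2]))
for o in parts(c,(250,245,365,325)): print(*o)
print(proj(c,ctrl.state()["tcp_pos"]),proj(t,ctrl.state()["tcp_pos"]))
crop(c,80,60,160,140,7,"tip.png")
# table patches
P=cloud(c); print(P[330,200],P[250,200]); P=cloud(t); print(P[300,300],P[150,430])
```

```text
top 0.0014166839487798066
side -0.0015598850204353587
top 0.0012079696905571424
[348.5 309.6] [ 496.7 -370.5] [60.2 41. ] 20.8 58 [ 496.  -370.1   42.1] 0.0463
[313.1 301.7] [ 436.4 -293.5] [59.1 37.7] 48.7 52 [ 435.9 -294.2   41.2] 0.0447
[314.2 276.1] [ 496.1 -229.3] [64.1 39.2] 43.6 45 [ 496.1 -229.3   41.1] 0.0468
[279.1 272.1] [ 422.4 -158.5] [57.9 46.6] 82.0 43 [ 423.7 -159.2   42. ] 0.0457
[266.1 259.7] [ 417.8 -100.7] [46.6 38.4] 54.0 0 None 0.016
[333.6 248.9] [ 602.6 -198.3] [ 60.9 129.9] 53.9 0 None 0.0232
[[114.77748588 119.25096859]] [[ 62.88415567 303.60906505]]
[ 0.15313322 -0.18190752 -0.00107927] [0.28748853 0.06201611 0.00063343]
[ 0.25892185 -0.11079262 -0.00382837] [ 0.75470059 -0.5501552   0.00148456]
```

View pics/tip.png

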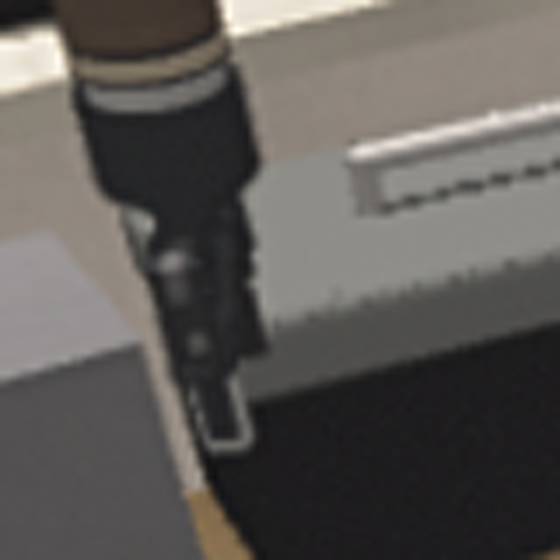

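```bash
cat >> h.py <<'E'
def tri(c1,uv1,c2,uv2):
    o1,D1=ray(c1,uv1);o2,D2=ray(c2,uv2);d1=D1[0]/np.linalg.norm(D1[0]);d2=D2[0]/np.linalg.norm(D2[0])
    A=np.c_[d1,-d2]; s=np.linalg.lstsq(A,o2-o1,rcond=None)[0]
    a=o1+s[0]*d1;b=o2+s[1]*d2; return (a+b)/2,a-b
E
python3 - <<'E'
from ortho import *
t=cam("top");s=cam("side")
ut=np.array([694,397])/5.9+[140,160]-.4; us=np.array([418,415])/6.+[190,140]-.4
X,d=tri(t,ut,s,us); print(X,d)
R=np.array([[np.cos(MY),-np.sin(MY)],[np.sin(MY),np.cos(MY)]]); print("m",(X[:2]-MC)@R)
print("top@92",onz(t,ut,.092),(onz(t,ut,.092)[0,:2]-MC)@R,"side@92",onz(s,us,.092))
# knob
ut=np.array([308,185])/5.9+[140,160]-.4; us=np.array([367,77])/6.+[190,140]-.4
X,d=tri(t,ut,s,us); print(X,d,"m",(X[:2]-MC)@R); print(M2W([[0.041,0.02,0.155]]))
print("top@156",onz(t,ut,.156),"side",onz(s,us,.156))
E
```

```text
[0.48710415 0.02732261 0.09126865] [ 0.00150616 -0.00090859  0.00011044]
m [-0.08305723 -0.16031528]
top@92 [[0.48780186 0.02685871 0.092     ]] [-0.08243429 -0.16087558] side@92 [[0.48584943 0.02704094 0.092     ]]
[0.58948002 0.22307447 0.15344048] [ 0.0017205  -0.00102574  0.00011586] m [0.04666041 0.01849451]
[[0.58366098 0.223742   0.155     ]]
top@156 [[0.58996535 0.22221531 0.156     ]] side [[0.58645838 0.22025766 0.156     ]]
```

```bash
cat > go.py <<'E'
import sys
from h import *
from scipy.spatial.transform import Rotation as Ro
def delta(pos,yaw,show=True):
    s=ctrl.state(); R=np.array(s["eef_rot"]); p=np.array(s["tcp_pos"])
    a=np.radians(yaw); y=np.array([np.cos(a),np.sin(a),0]); z=np.array([0,0,-1.]); x=np.cross(y,z)
    T=np.c_[x,y,z]; d=R.T@(np.array(pos)-p); rv=Ro.from_matrix(R.T@T).as_rotvec()
    if show: print("row",[round(float(v),4) for v in np.r_[d,rv]],"dist",np.linalg.norm(d).round(3),"rows>=",int(np.ceil(max(np.linalg.norm(d)/.05,np.degrees(np.linalg.norm(rv))/8.59))),"t",s["t"],"f",np.round(s["contact_force"],1),"gw",round(s["grip_width"]*85.4,1))
    return np.r_[d,rv]
if __name__=="__main__":
    v=list(map(float,sys.argv[1:])); delta(v[:3],v[3])
E
python3 go.py .487 .027 .17 8.35
```

```text
row [-0.4319, -0.3984, 0.0613, -0.0, -0.0, 0.9972] dist 0.591 rows>= 12 t 0.55 f [0.6 0.4 0.1] gw 85.3
```

>>> {"op": "send_rows", "data": {
  "motion": [
    [-0.432, -0.398, 0.061, 0, 0, 0.997],
    [-0.432, -0.398, 0.061, 0, 0, 0.997],
    [-0.432, -0.398, 0.061, 0, 0, 0.997],
    [-0.432, -0.398, 0.061, 0, 0, 0.997],
    [-0.432, -0.398, 0.061, 0, 0, 0.997],
    [-0.432, -0.398, 0.061, 0, 0, 0.997],
    [-0.432, -0.398, 0.061, 0, 0, 0.997],
    [-0.432, -0.398, 0.061, 0, 0, 0.997],
    [-0.432, -0.398, 0.061, 0, 0, 0.997],
    [-0.432, -0.398, 0.061, 0, 0, 0.997],
    [-0.432, -0.398, 0.061, 0, 0, 0.997],
    [-0.432, -0.398, 0.061, 0, 0, 0.997]
  ],
  "gripper": 0.05
}}

```text
t: 1.75
tcp_pos: [0.4882, 0.0247, 0.1705]
eef_rot: [[-0.144, 0.99, 0.001], [0.99, 0.144, -0.0], [-0.001, 0.001, -1.0]]
contact_force: [0.8, 1.8, -0.8]
grip_width: 0.584
```

```bash
python3 go.py .487 .027 .073 8.35
python3 - <<'E'
from h import *
c=cam("side"); crop(c,190,100,310,240,4.2,"k1.png"); t=cam("top"); crop(t,180,150,320,260,5,"k1t.png",1.8)
print(proj(c,ctrl.state()["tcp_pos"]),proj(t,ctrl.state()["tcp_pos"]))
E
```

```text
row [0.0025, -0.001, 0.0975, 0.0013, 0.0005, -0.001] dist 0.098 rows>= 2 t 1.75 f [ 0.8  1.8 -0.8] gw 49.9
[[260.63412207 189.14753642]] [[258.14316824 224.25245118]]
```

View pics/k1.png

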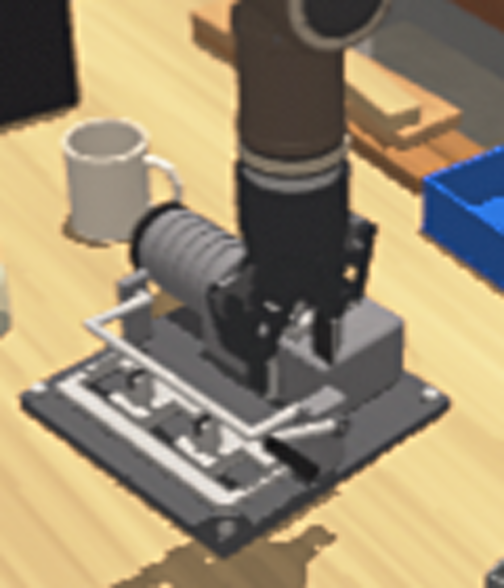

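View pics/k1t.png

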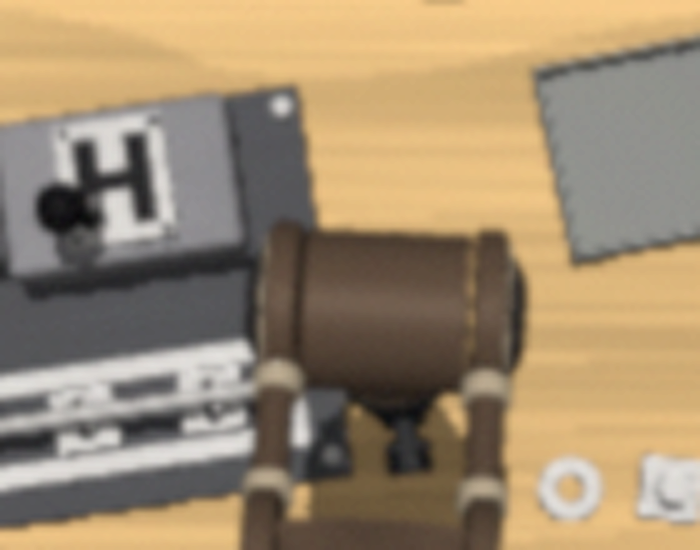

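>>> {"op": "send_rows", "data": {
  "motion": [
    [0.002, -0.001, 0.04, 0, 0, 0],
    [0.002, -0.001, 0.07, 0, 0, 0],
    [0.002, -0.001, 0.098, 0, 0, 0],
    [0.002, -0.001, 0.098, 0, 0, 0],
    [0.002, -0.001, 0.098, 0, 0, 0]
  ]
}}

```text
t: 2.35
tcp_pos: [0.4878, 0.0254, 0.0725]
eef_rot: [[-0.14, 0.99, 0.001], [0.99, 0.14, -0.001], [-0.002, 0.001, -1.0]]
contact_force: [0.7, 1.0, 0.2]
grip_width: 0.584
```

>>> {"op": "send_rows", "data": {
  "motion": [
    [0, 0, 0, 0, 0, 0],
    [0, 0, 0, 0, 0, 0],
    [0, 0, 0, 0, 0, 0],
    [0, 0, 0, 0, 0, 0],
    [0, 0, 0, 0, 0, 0],
    [0, 0, 0, 0, 0, 0]
  ],
  "gripper": 0.0
}}

```text
t: 2.95
tcp_pos: [0.4838, 0.0249, 0.0728]
eef_rot: [[-0.142, 0.99, -0.008], [0.99, 0.142, -0.003], [-0.002, -0.008, -1.0]]
contact_force: [-8.2, -2.2, 5.0]
grip_width: 0.146
```

>>> {"op": "send_rows", "data": {
  "motion": [
    [0, 0.002, -0.006, 0, 0, 0],
    [0, 0.0044, -0.0112, 0, 0, 0],
    [0, 0.0104, -0.0215, 0, 0, 0],
    [0, 0.018, -0.031, 0, 0, 0],
    [0, 0.0267, -0.039, 0, 0, 0],
    [0, 0.033, -0.0435, 0, 0, 0],
    [0, 0.04, -0.0477, 0, 0, 0],
    [0, 0.0475, -0.051, 0, 0, 0],
    [0, 0.055, -0.0534, 0, 0, 0]
  ]
}}

```text
t: 3.85
tcp_pos: [0.535, 0.0326, 0.1278]
eef_rot: [[-0.143, 0.99, -0.019], [0.99, 0.143, -0.004], [-0.001, -0.02, -1.0]]
contact_force: [-13.6, -1.9, 17.2]
grip_width: 0.139
```

>>> {"op": "send_rows", "data": {
  "motion": [
    [0, 0.01, -0.0015, 0, 0, 0],
    [0, 0.019, -0.002, 0, 0, 0],
    [0, 0.027, -0.0022, 0, 0, 0],
    [0, 0.035, -0.0017, 0, 0, 0],
    [0, 0.043, 0, 0, 0, 0],
    [0, 0.0506, 0.002, 0, 0, 0],
    [0, 0.0616, 0.0066, 0, 0, 0],
    [0, 0.0685, 0.0106, 0, 0, 0],
    [0, 0.0731, 0.0139, 0, 0, 0],
    [0, 0.0731, 0.0139, 0, 0, 0]
  ]
}}

```text
t: 4.85
tcp_pos: [0.6078, 0.0438, 0.1155]
eef_rot: [[-0.143, 0.99, -0.021], [0.99, 0.143, -0.003], [0.0, -0.021, -1.0]]
contact_force: [-6.2, 0.2, 6.1]
grip_width: 0.141
```

>>> {"op": "send_rows", "data": {
  "motion": [
    [0, 0, 0, 0, 0, 0],
    [0, 0, 0, 0, 0, 0],
    [0, 0, 0, 0, 0, 0],
    [0, 0, -0.04, 0, 0, 0],
    [0, 0, -0.08, 0, 0, 0],
    [0, 0, -0.12, 0, 0, 0],
    [-0.05, 0, -0.14, 0, 0, 0],
    [-0.1, 0, -0.14, 0, 0, 0],
    [-0.15, 0, -0.14, 0, 0, 0]
  ],
  "gripper": 0.05
}}

```text
t: 5.75
tcp_pos: [0.6334, -0.102, 0.2582]
eef_rot: [[-0.144, 0.989, -0.015], [0.99, 0.144, -0.004], [-0.002, -0.015, -1.0]]
contact_force: [0.4, 0.3, -0.4]
grip_width: 0.585
```

Run:
```python
from ortho import *
c=cam("side"); crop(c,190,100,310,240,4.2,"k2.png"); t=cam("top"); crop(t,140,150,300,260,4.8,"k2t.png",1.8)
ortho(t,-135,-5,-135,135,0.025,"o3.png",2.9);ortho(c,-135,-5,-135,135,0.025,"o4.png",2.9,1.0)
```

```text
(no output)
```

View pics/k2.png

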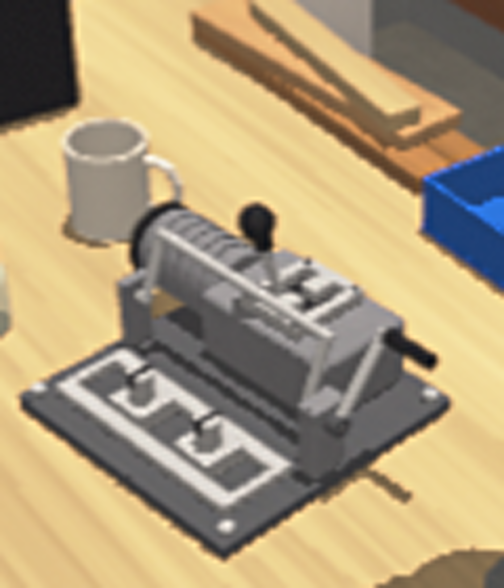

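View pics/k2t.png

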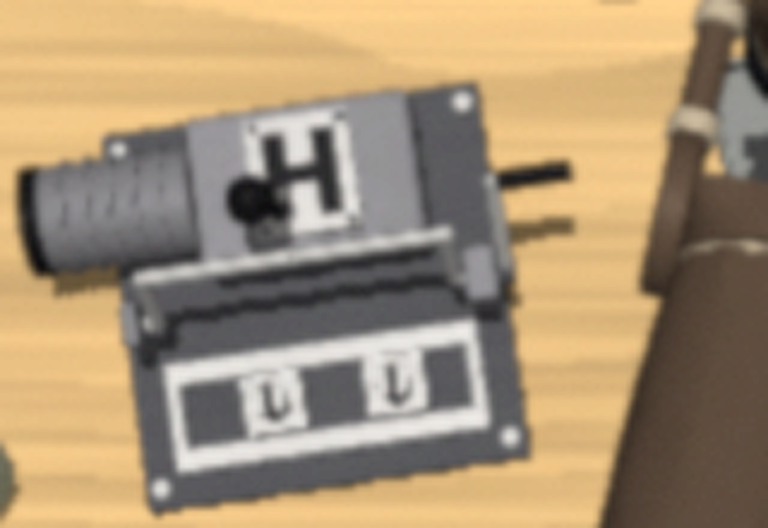

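View pics/o3.png

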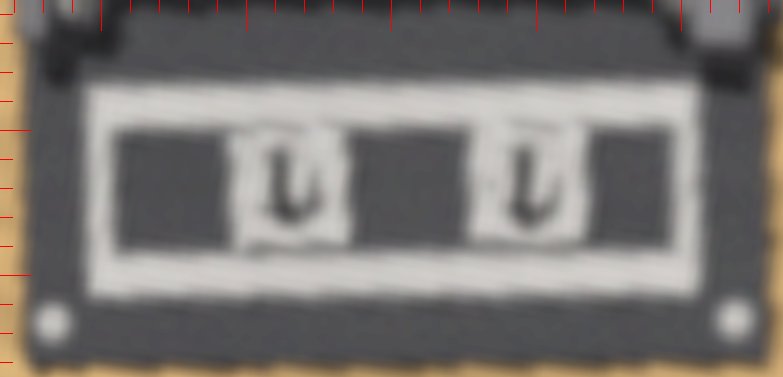

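View pics/o4.png

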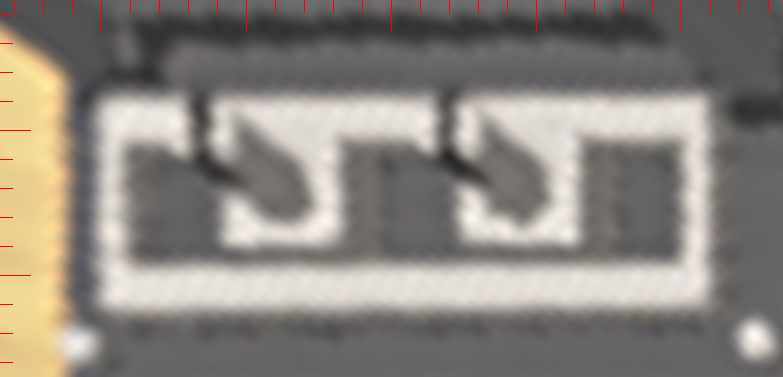

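```bash
python3 - <<'E'
from ortho import *
print(M2W([[-.0723,-.0027,0],[-.0723,.0326,0],[-.0723,-.049,0]]).round(4))
E
python3 go.py 0.47 0.2198 0.16 8.35
```

```text
[[0.4749 0.1848 0.    ]
 [0.4697 0.2198 0.    ]
 [0.4816 0.139  0.    ]]
row [0.3467, -0.1149, 0.0972, -0.0179, 0.0042, -0.0086] dist 0.378 rows>= 8 t 5.85 f [ 0.1  0.3 -0.6] gw 50.1
```

>>> {"op": "send_rows", "data": {
  "motion": [
    [0.05, -0.05, 0, 0, 0, 0],
    [0.1, -0.09, 0, 0, 0, 0],
    [0.15, -0.115, 0.02, -0.018, 0.004, -0.009],
    [0.2, -0.115, 0.04, -0.018, 0.004, -0.009],
    [0.25, -0.115, 0.06, -0.018, 0.004, -0.009],
    [0.3, -0.115, 0.08, -0.018, 0.004, -0.009],
    [0.347, -0.115, 0.097, -0.018, 0.004, -0.009],
    [0.347, -0.115, 0.097, -0.018, 0.004, -0.009],
    [0.347, -0.115, 0.097, -0.018, 0.004, -0.009]
  ]
}}

```text
t: 6.75
tcp_pos: [0.4671, 0.2244, 0.1583]
eef_rot: [[-0.151, 0.989, -0.003], [0.989, 0.151, 0.001], [0.001, -0.003, -1.0]]
contact_force: [-0.4, -0.2, 0.4]
grip_width: 0.588
```

```bash
python3 go.py 0.47 0.2198 0.042 8.35;python3 - <<'E'
from ortho import *
c=cam("side"); crop(c,190,100,310,240,4.2,"f1.png")
E
```

```text
row [-0.0051, 0.0026, 0.1163, -0.0033, -0.0014, 0.0059] dist 0.116 rows>= 3 t 6.75 f [-0.4 -0.2  0.4] gw 50.2
```

View pics/f1.png

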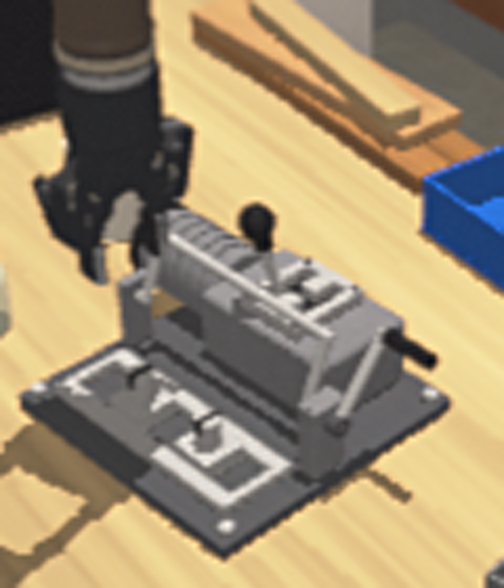

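>>> {"op": "send_rows", "data": {
  "motion": [
    [-0.005, 0.0026, 0.04, -0.003, -0.001, 0.006],
    [-0.005, 0.0026, 0.08, -0.003, -0.001, 0.006],
    [-0.005, 0.0026, 0.105, -0.003, -0.001, 0.006],
    [-0.005, 0.0026, 0.122, -0.003, -0.001, 0.006],
    [-0.005, 0.0026, 0.122, -0.003, -0.001, 0.006]
  ]
}}

```text
t: 7.3
tcp_pos: [0.4699, 0.216, 0.0353]
eef_rot: [[-0.143, 0.99, -0.003], [0.99, 0.143, -0.003], [-0.002, -0.003, -1.0]]
contact_force: [-0.5, -0.0, -1.4]
grip_width: 0.581
```

>>> {"op": "send_rows", "data": {
  "motion": [
    [0, 0, 0, 0, 0, 0],
    [0, 0, 0, 0, 0, 0],
    [0, 0, 0, 0, 0, 0],
    [0, 0, 0, 0, 0, 0],
    [0, 0, 0, 0, 0, 0]
  ],
  "gripper": 0.0
}}

```text
t: 7.8
tcp_pos: [0.4714, 0.2161, 0.0369]
eef_rot: [[-0.143, 0.99, -0.0], [0.99, 0.143, -0.003], [-0.002, -0.0, -1.0]]
contact_force: [0.3, -2.3, 6.0]
grip_width: 0.233
```

>>> {"op": "send_rows", "data": {
  "motion": [
    [0, 0, -0.02, 0, 0, 0],
    [0, 0, -0.05, 0, 0, 0],
    [0, 0, -0.08, 0, 0, 0],
    [0, 0, -0.1, 0, 0, 0],
    [0, 0, -0.1, 0, 0, 0],
    [0, 0, -0.1, 0, 0, 0]
  ]
}}

```text
t: 8.4
tcp_pos: [0.4709, 0.2164, 0.1364]
eef_rot: [[-0.143, 0.99, -0.0], [0.99, 0.143, -0.002], [-0.002, -0.001, -1.0]]
contact_force: [-0.6, 0.2, -2.9]
grip_width: 0.231
```

Run:
```python
from ortho import *
s=cam("side"); t=cam("top"); crop(s,190,120,310,240,5,"f2.png"); crop(t,140,170,260,270,6,"f2t.png",1.8)
st=ctrl.state(); print(st["tcp_pos"],st["grip_width"])
p=st["tcp_pos"]; print(proj(s,p)[0],proj(t,p)[0])
# foot bottom expected: part underside relative
```

```text
[0.46970074 0.21588268 0.13501536] 0.23113447314469784
[222.09140952 169.87221842] [194.13000687 231.58027234]
```

View pics/f2.png

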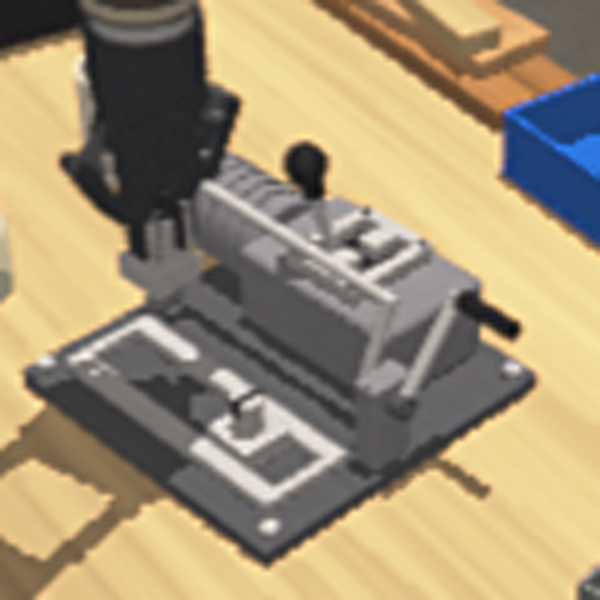

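View pics/f2t.png

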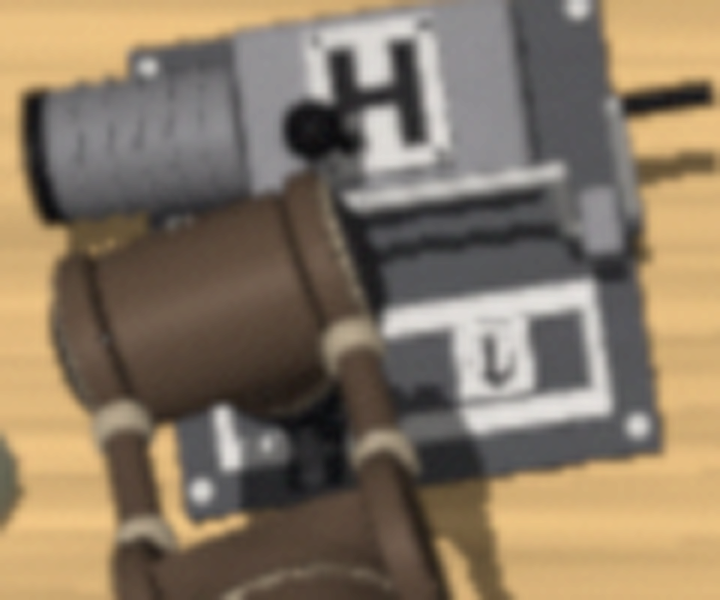

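```bash
python3 go.py 0.642 -0.114 0.20 12; python3 go.py .642 -.114 .028 12
```

```text
row [-0.3514, 0.123, -0.0644, -0.0041, 0.003, -0.0657] dist 0.378 rows>= 8 t 8.5 f [-0.3 -0.1 -2.5] gw 19.7
row [-0.3508, 0.1237, 0.1076, -0.0041, 0.003, -0.0657] dist 0.387 rows>= 8 t 8.5 f [-0.3 -0.1 -2.5] gw 19.7
```

>>> {"op": "send_rows", "data": {
  "motion": [
    [0, 0, -0.04, 0, 0, 0],
    [-0.03, 0, -0.065, 0, 0, -0.06],
    [-0.07, 0.02, -0.065, 0, 0, -0.06],
    [-0.11, 0.04, -0.065, 0, 0, -0.066],
    [-0.155, 0.06, -0.065, 0, 0, -0.066],
    [-0.2, 0.08, -0.065, 0, 0, -0.066],
    [-0.245, 0.1, -0.065, 0, 0, -0.066],
    [-0.29, 0.12, -0.065, 0, 0, -0.066],
    [-0.335, 0.123, -0.065, -0.004, 0.003, -0.066],
    [-0.3514, 0.123, -0.045, -0.004, 0.003, -0.066],
    [-0.3514, 0.123, -0.045, -0.004, 0.003, -0.066],
    [-0.3514, 0.123, -0.045, -0.004, 0.003, -0.066]
  ]
}}

```text
t: 9.7
tcp_pos: [0.6399, -0.1137, 0.1774]
eef_rot: [[-0.207, 0.978, -0.006], [0.978, 0.207, 0.002], [0.003, -0.005, -1.0]]
contact_force: [-0.1, 0.6, -2.1]
grip_width: 0.233
```

```bash
python3 go.py 0.642 -0.114 0.028 12
python3 - <<'E'
from ortho import *
s=cam("side"); crop(s,270,170,390,290,5,"f3.png")
E
```

```text
row [-0.0013, 0.0028, 0.1494, -0.0055, -0.0035, -0.001] dist 0.149 rows>= 3 t 9.7 f [-0.1  0.6 -2.1] gw 19.9
```

View pics/f3.png

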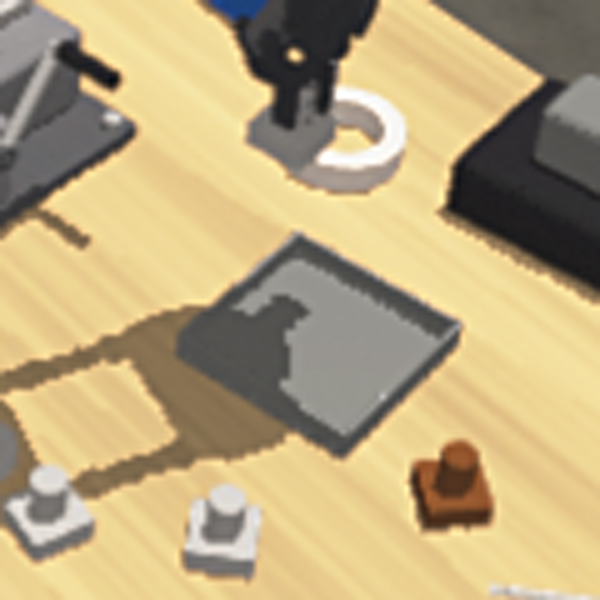

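Held level. Descend to the tray floor and release.

>>> {"op": "send_rows", "data": {
  "motion": [
    [-0.001, 0.003, 0.045, -0.005, -0.003, 0],
    [-0.001, 0.003, 0.09, -0.005, -0.003, 0],
    [-0.001, 0.003, 0.125, -0.005, -0.003, 0],
    [-0.001, 0.003, 0.142, -0.005, -0.003, 0],
    [-0.001, 0.003, 0.148, -0.005, -0.003, 0],
    [-0.001, 0.003, 0.15, -0.005, -0.003, 0],
    [-0.001, 0.003, 0.15, -0.005, -0.003, 0]
  ]
}}

```text
t: 10.45
tcp_pos: [0.6453, -0.1133, 0.0308]
eef_rot: [[-0.209, 0.978, 0.006], [0.978, 0.209, -0.001], [-0.002, 0.005, -1.0]]
contact_force: [0.3, -0.3, -2.7]
grip_width: 0.234
```

>>> {"op": "send_rows", "data": {
  "motion": [
    [0, 0, 0, 0, 0, 0],
    [0, 0, 0, 0, 0, 0],
    [0, 0, 0, 0, 0, 0]
  ],
  "gripper": 0.05
}}

```text
t: 10.75
tcp_pos: [0.647, -0.1138, 0.033]
eef_rot: [[-0.209, 0.978, 0.009], [0.978, 0.209, -0.002], [-0.004, 0.009, -1.0]]
contact_force: [0.9, -0.0, 0.4]
grip_width: 0.587
```

```bash
python3 go.py 0.4816 .139 0.18 8.35
```

```text
row [0.2811, -0.1077, -0.1491, 0.0089, 0.0037, 0.0644] dist 0.336 rows>= 7 t 10.75 f [ 0.9 -0.   0.4] gw 50.1
```

>>> {"op": "send_rows", "data": {
  "motion": [
    [0, 0, -0.04, 0, 0, 0],
    [0, 0, -0.09, 0, 0, 0],
    [0, 0, -0.14, 0, 0, 0],
    [0.04, -0.02, -0.165, 0.009, 0.004, 0.064],
    [0.09, -0.03, -0.165, 0.009, 0.004, 0.064],
    [0.14, -0.06, -0.165, 0.009, 0.004, 0.064],
    [0.18, -0.09, -0.165, 0.009, 0.004, 0.064],
    [0.23, -0.108, -0.165, 0.009, 0.004, 0.064],
    [0.281, -0.108, -0.149, 0.009, 0.004, 0.064],
    [0.281, -0.108, -0.149, 0.009, 0.004, 0.064],
    [0.281, -0.108, -0.149, 0.009, 0.004, 0.064]
  ]
}}

```text
t: 11.85
tcp_pos: [0.4804, 0.1403, 0.1799]
eef_rot: [[-0.149, 0.989, -0.0], [0.989, 0.149, 0.0], [0.0, -0.0, -1.0]]
contact_force: [-0.0, -0.4, 0.5]
grip_width: 0.585
```

Run:
```python
from ortho import *
for i in range(6):
    s=cam("side"); print(ctrl.state()["tcp_pos"].round(4), ctrl.state()["joints"].round(2))
t=cam("top"); crop(s,270,170,390,290,5,"f4.png"); crop(t,270,140,350,210,9,"f4t.png",1.8)
```

```text
[0.4816 0.1392 0.1803] [ 1.1160e+01  7.3200e+00  1.1266e+02 -3.0000e-02  5.9990e+01  2.6600e+00]
[0.4822 0.1384 0.1805] [ 1.1060e+01  7.3300e+00  1.1262e+02 -4.0000e-02  5.9980e+01  2.6600e+00]
[0.4826 0.1379 0.1806] [ 1.1000e+01  7.3400e+00  1.1259e+02 -3.0000e-02  5.9980e+01  2.6700e+00]
[0.4826 0.1377 0.1805] [ 1.0960e+01  7.3500e+00  1.1259e+02 -2.0000e-02  5.9980e+01  2.6800e+00]
[0.4826 0.1376 0.1804] [ 1.095e+01  7.360e+00  1.126e+02 -1.000e-02  5.999e+01  2.690e+00]
[0.4824 0.1376 0.1803] [ 10.95   7.36 112.61  -0.    59.98   2.69]
```

View pics/f4.png

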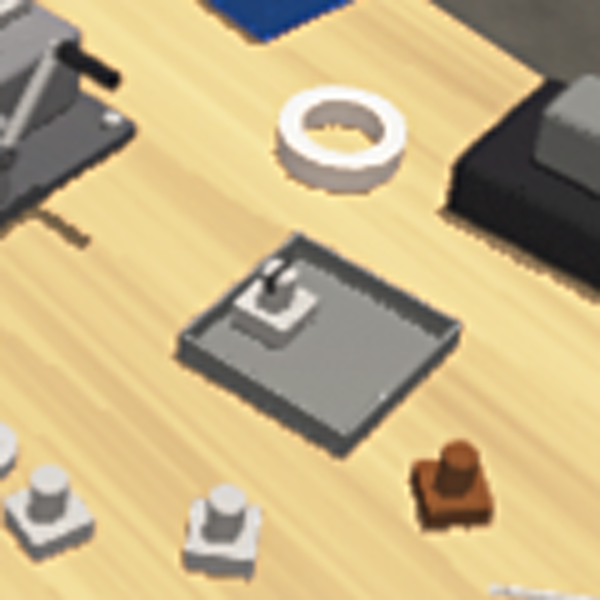

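View pics/f4t.png

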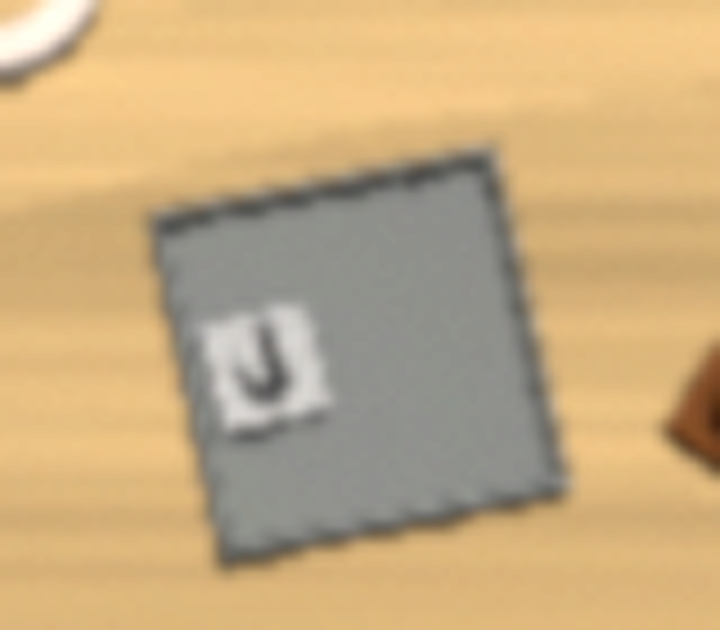

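```bash
python3 - <<'E'
from ortho import *
t=cam("top");s=cam("side")
print(onz(t,np.array([[266,366]])/9.+[270,140]-.4,.022))
# side: foot top corners
q=np.array([[233,303],[275,278],[318,300],[278,332]])/5.+[270,170]-.4
print(onz(s,q,.022).mean(0))
q=np.array([[178,340],[300,235],[461,325],[341,452]])/5.+[270,170]-.4
print("tray side",onz(s,q,.022).mean(0))
E
python3 go.py 0.4816 .139 0.1 8.35
```

```text
[[ 0.64624883 -0.1082153   0.022     ]]
[ 0.6403262  -0.11313887  0.022     ]
tray side [ 0.643628   -0.15062121  0.022     ]
row [0.0011, -0.0002, 0.08, 0.0001, -0.0002, -0.0012] dist 0.08 rows>= 2 t 12.3 f [-0.2  0.2 -1. ] gw 49.8
```

>>> {"op": "send_rows", "data": {
  "motion": [
    [0.001, 0, 0.05, 0, 0, 0],
    [0.001, 0, 0.09, 0, 0, 0],
    [0.001, 0, 0.12, 0, 0, 0],
    [0.001, 0, 0.138, 0, 0, 0],
    [0.001, 0, 0.143, 0, 0, 0],
    [0.001, 0, 0.143, 0, 0, 0],
    [0.001, 0, 0.143, 0, 0, 0]
  ]
}}

```text
t: 13.0
tcp_pos: [0.483, 0.139, 0.0381]
eef_rot: [[-0.144, 0.99, 0.002], [0.99, 0.144, 0.001], [0.0, 0.002, -1.0]]
contact_force: [-0.3, 0.3, 0.5]
grip_width: 0.589
```

>>> {"op": "send_rows", "data": {
  "motion": [
    [0, 0, 0, 0, 0, 0],
    [0, 0, 0, 0, 0, 0],
    [0, 0, 0, 0, 0, 0],
    [0, 0, 0, 0, 0, 0],
    [0, 0, 0, 0, 0, 0],
    [0, 0, 0, 0, 0, 0]
  ],
  "gripper": 0.0
}}

```text
t: 13.6
tcp_pos: [0.4838, 0.1391, 0.0397]
eef_rot: [[-0.144, 0.99, 0.004], [0.99, 0.144, 0.001], [0.0, 0.004, -1.0]]
contact_force: [-1.6, -0.4, 6.4]
grip_width: 0.231
```

>>> {"op": "send_rows", "data": {
  "motion": [
    [0, 0.002, 0, 0, 0, 0],
    [0, 0.004, 0, 0, 0, 0],
    [0, 0.006, 0, 0, 0, 0],
    [0, 0.006, 0, 0, 0, 0],
    [0, 0.006, 0, 0, 0, 0],
    [0, 0.006, 0, 0, 0, 0]
  ]
}}

```text
t: 14.2
tcp_pos: [0.4844, 0.1391, 0.0399]
eef_rot: [[-0.145, 0.989, -0.009], [0.989, 0.145, -0.002], [-0.001, -0.009, -1.0]]
contact_force: [-12.8, -1.8, 14.4]
grip_width: 0.233
```

>>> {"op": "send_rows", "data": {
  "motion": [
    [0, -0.003, 0, 0, 0, 0],
    [0, -0.006, 0, 0, 0, 0],
    [0, -0.01, 0, 0, 0, 0],
    [0, -0.01, 0, 0, 0, 0],
    [0, -0.01, 0, 0, 0, 0],
    [0, -0.01, 0, 0, 0, 0]
  ]
}}

```text
t: 14.8
tcp_pos: [0.4799, 0.1384, 0.0412]
eef_rot: [[-0.145, 0.989, 0.003], [0.989, 0.145, 0.0], [-0.0, 0.003, -1.0]]
contact_force: [6.4, 0.9, -5.9]
grip_width: 0.233
```

>>> {"op": "send_rows", "data": {
  "motion": [
    [0, 0.002, -0.03, 0, 0, 0],
    [0, 0.002, -0.08, 0, 0, 0],
    [0, 0.002, -0.13, 0, 0, 0],
    [0, 0.002, -0.17, 0, 0, 0],
    [0, 0.002, -0.17, 0, 0, 0]
  ]
}}

```text
t: 15.3
tcp_pos: [0.4865, 0.1398, 0.2182]
eef_rot: [[-0.145, 0.989, 0.018], [0.989, 0.145, 0.003], [0.0, 0.018, -1.0]]
contact_force: [1.5, 0.4, -2.0]
grip_width: 0.234
```

```bash
python3 go.py 0.653 -.175 0.18 12
```

```text
row [-0.3356, 0.1184, 0.0402, 0.0181, 0.0001, -0.0639] dist 0.358 rows>= 8 t 15.3 f [ 1.5  0.4 -2. ] gw 20.0
```

>>> {"op": "send_rows", "data": {
  "motion": [
    [-0.04, 0, 0, 0.018, 0, 0],
    [-0.085, 0.02, 0, 0.018, 0, -0.064],
    [-0.13, 0.04, 0, 0.018, 0, -0.064],
    [-0.175, 0.06, 0, 0.018, 0, -0.064],
    [-0.22, 0.08, 0, 0.018, 0, -0.064],
    [-0.265, 0.1, 0, 0.018, 0, -0.064],
    [-0.31, 0.118, 0.02, 0.018, 0, -0.064],
    [-0.3356, 0.118, 0.04, 0.018, 0, -0.064],
    [-0.3356, 0.118, 0.07, 0.018, 0, -0.064],
    [-0.3356, 0.118, 0.09, 0.018, 0, -0.064],
    [-0.3356, 0.118, 0.09, 0.018, 0, -0.064],
    [-0.3356, 0.118, 0.09, 0.018, 0, -0.064]
  ]
}}

```text
t: 16.5
tcp_pos: [0.6523, -0.1745, 0.1283]
eef_rot: [[-0.208, 0.978, -0.003], [0.978, 0.208, 0.001], [0.002, -0.003, -1.0]]
contact_force: [0.2, 0.1, -2.4]
grip_width: 0.23
```

>>> {"op": "send_rows", "data": {
  "motion": [
    [0, 0, 0, 0, 0, 0],
    [0, 0, 0, 0, 0, 0],
    [0, 0, 0, 0, 0, 0]
  ]
}}

```text
t: 16.8
tcp_pos: [0.6532, -0.1745, 0.1298]
eef_rot: [[-0.208, 0.978, -0.001], [0.978, 0.208, 0.0], [0.0, -0.001, -1.0]]
contact_force: [0.1, 0.0, -2.3]
grip_width: 0.227
```

```bash
python3 go.py 0.653 -.175 0.031 12
```

```text
row [-0.0005, -0.0002, 0.0988, -0.0007, -0.0004, 0.0005] dist 0.099 rows>= 2 t 16.8 f [ 0.1  0.  -2.3] gw 19.4
```

>>> {"op": "send_rows", "data": {
  "motion": [
    [0, 0, 0.04, 0, 0, 0],
    [0, 0, 0.075, 0, 0, 0],
    [0, 0, 0.09, 0, 0, 0],
    [0, 0, 0.098, 0, 0, 0],
    [0, 0, 0.1, 0, 0, 0],
    [0, 0, 0.1, 0, 0, 0],
    [0, 0, 0.1, 0, 0, 0],
    [0, 0, 0.1, 0, 0, 0]
  ]
}}

```text
t: 17.6
tcp_pos: [0.6544, -0.1749, 0.0316]
eef_rot: [[-0.208, 0.978, 0.002], [0.978, 0.208, -0.001], [-0.001, 0.002, -1.0]]
contact_force: [0.3, 1.1, -1.6]
grip_width: 0.228
```

>>> {"op": "send_rows", "data": {
  "motion": [
    [0, 0, 0, 0, 0, 0],
    [0, 0, 0, 0, 0, 0],
    [0, 0, 0, 0, 0, 0],
    [0, 0, -0.04, 0, 0, 0],
    [0, 0, -0.09, 0, 0, 0],
    [0, 0, -0.13, 0, 0, 0],
    [0, 0, -0.13, 0, 0, 0]
  ],
  "gripper": 0.05
}}

```text
t: 18.3
tcp_pos: [0.6598, -0.1766, 0.1709]
eef_rot: [[-0.208, 0.978, 0.017], [0.978, 0.208, -0.006], [-0.009, 0.016, -1.0]]
contact_force: [0.3, -0.9, 0.5]
grip_width: 0.589
```

Run:
```python
from meas import *
c=cam("side"); t=cam("top")
print("side")
for o in parts(c,(250,245,365,325)): print(*o)
print("top")
for o in parts(t,(280,215,400,262)): print(*o)
crop(c,250,170,400,330,3.7,"b1.png"); crop(t,270,140,400,290,4,"b1t.png",1.8)
```

```text
side
[348.6 309.6] [ 496.7 -370.5] [60.2 41. ] 20.8 55 [ 496.1 -370.1   42.3] 0.0472
[313.  301.6] [ 436.4 -293.5] [59.1 37.7] 48.7 52 [ 436.3 -294.3   40.8] 0.045
[314.3 276.3] [ 496.3 -229.5] [64.3 39.9] 41.2 43 [ 496.  -229.6   41.9] 0.0464
[279.2 272.4] [ 422.2 -159.2] [59.5 46.4] 81.4 42 [ 423.7 -158.4   41.2] 0.0449
[266.  259.7] [ 419.  -101.5] [46.6 35.5] 54.0 0 None 0.0166
[333.5 249. ] [ 601.5 -199.9] [ 64.8 129.9] 53.9 0 None 0.0229
top
[355.4 243.4] [ 441.3 -289.2] [38.7 41.7] 44.5 40 [ 441.1 -290.7   44.6] 0.0605
[378.2 225.3] [ 499.3 -365.4] [40.  42.5] 18.3 35 [ 499.9 -363.5   44.6] 0.0501
```

View pics/b1.png

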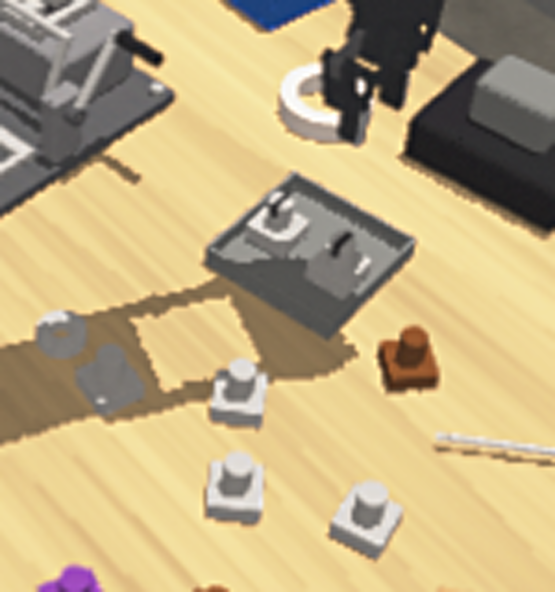

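View pics/b1t.png

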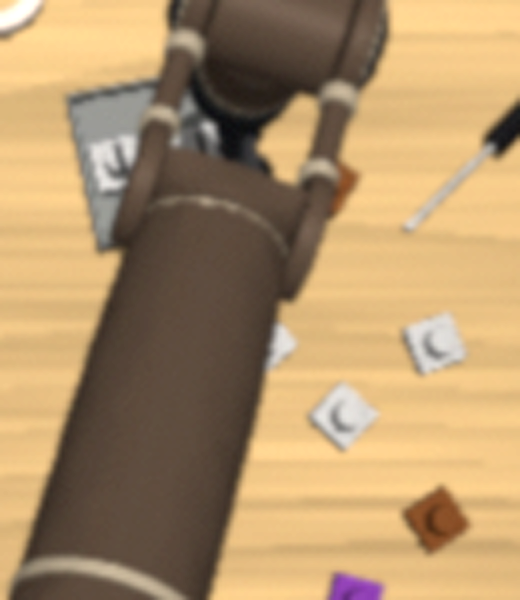

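```bash
python3 - <<'E'
from ortho import *
for y in(.0705,.0235,-.0235,-.0705): print(y,M2W([[-.0718,-.0027+y,0]]).round(4)[0,:2])
E
python3 go.py 0.4985 -.228 0.1 44.6
```

```text
0.0705 [0.4651 0.2547]
0.0235 [0.4719 0.2082]
-0.0235 [0.4788 0.1617]
-0.0705 [0.4856 0.1151]
row [-0.0187, -0.1648, 0.0632, 0.0044, 0.0048, -0.5684] dist 0.178 rows>= 4 t 18.4 f [ 0.   0.7 -0.2] gw 50.1
```

>>> {"op": "send_rows", "data": {
  "motion": [
    [-0.006, -0.05, 0, 0.004, 0.005, -0.14],
    [-0.012, -0.1, 0.02, 0.004, 0.005, -0.28],
    [-0.019, -0.14, 0.04, 0.004, 0.005, -0.42],
    [-0.019, -0.165, 0.063, 0.004, 0.005, -0.568],
    [-0.019, -0.165, 0.063, 0.004, 0.005, -0.568],
    [-0.019, -0.165, 0.063, 0.004, 0.005, -0.568],
    [-0.019, -0.165, 0.063, 0.004, 0.005, -0.568],
    [-0.019, -0.165, 0.063, 0.004, 0.005, -0.568]
  ],
  "gripper": 0.064
}}

```text
t: 19.2
tcp_pos: [0.5005, -0.2286, 0.1012]
eef_rot: [[-0.702, 0.712, 0.003], [0.712, 0.702, -0.001], [-0.003, 0.001, -1.0]]
contact_force: [-0.3, 0.4, 0.4]
grip_width: 0.747
```

```bash
python3 - <<'E'
from h import *
for i in range(3): s=cam("side")
crop(s,260,200,380,330,4.6,"b2.png")
E
python3 go.py 0.4985 -.228 0.006 44.6
```

```text
row [0.0013, -0.0007, 0.0949, 0.001, 0.0017, 0.0002] dist 0.095 rows>= 2 t 19.35 f [0.2 0.4 0.5] gw 64.0
```

View pics/b2.png

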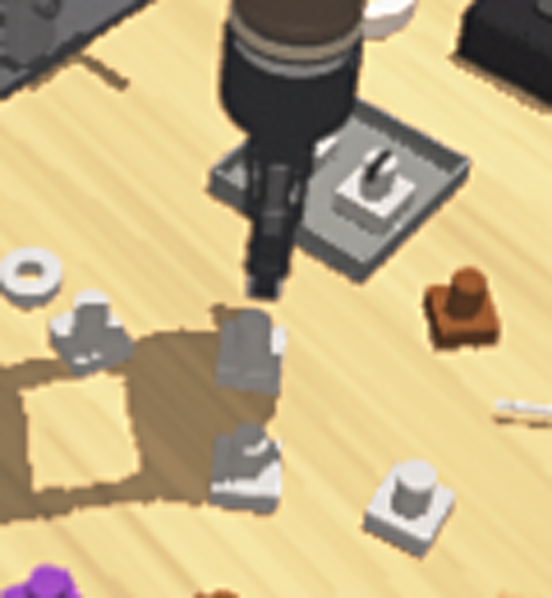

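>>> {"op": "send_rows", "data": {
  "motion": [
    [0.001, -0.001, 0.04, 0, 0, 0],
    [0.001, -0.001, 0.075, 0, 0, 0],
    [0.001, -0.001, 0.09, 0, 0, 0],
    [0.001, -0.001, 0.095, 0, 0, 0],
    [0.001, -0.001, 0.095, 0, 0, 0],
    [0.001, -0.001, 0.095, 0, 0, 0]
  ]
}}

```text
t: 19.95
tcp_pos: [0.5, -0.2291, 0.0073]
eef_rot: [[-0.702, 0.712, 0.004], [0.712, 0.702, -0.002], [-0.004, 0.002, -1.0]]
contact_force: [-0.1, -0.2, 0.2]
grip_width: 0.754
```

>>> {"op": "send_rows", "data": {
  "motion": [
    [0, 0, 0, 0, 0, 0],
    [0, 0, 0, 0, 0, 0],
    [0, 0, 0, 0, 0, 0],
    [0, 0, 0, 0, 0, 0],
    [0, 0, 0, 0, 0, 0]
  ],
  "gripper": 0.0
}}

```text
t: 20.45
tcp_pos: [0.5019, -0.2301, 0.0095]
eef_rot: [[-0.702, 0.712, 0.008], [0.712, 0.702, -0.004], [-0.009, 0.003, -1.0]]
contact_force: [-0.6, 0.8, 6.5]
grip_width: 0.442
```

>>> {"op": "send_rows", "data": {
  "motion": [
    [0, 0, 0, 0, 0, 0],
    [0, 0, 0, 0, 0, 0],
    [0, 0, -0.01, 0, 0, 0],
    [0, 0, -0.019, 0, 0, 0],
    [0, 0, -0.019, 0, 0, 0],
    [0, 0, -0.019, 0, 0, 0]
  ],
  "gripper": 0.055
}}

```text
t: 21.05
tcp_pos: [0.5022, -0.2303, 0.0292]
eef_rot: [[-0.702, 0.712, 0.009], [0.712, 0.702, -0.004], [-0.01, 0.004, -1.0]]
contact_force: [0.2, -0.2, -0.6]
grip_width: 0.643
```

>>> {"op": "send_rows", "data": {
  "motion": [
    [0, 0, 0, 0, 0, 0],
    [0, 0, 0, 0, 0, 0],
    [0, 0, 0, 0, 0, 0],
    [0, 0, 0, 0, 0, 0],
    [0, 0, 0, 0, 0, 0]
  ],
  "gripper": 0.0
}}

```text
t: 21.55
tcp_pos: [0.5021, -0.2301, 0.0293]
eef_rot: [[-0.702, 0.712, 0.009], [0.712, 0.702, -0.004], [-0.009, 0.004, -1.0]]
contact_force: [-0.5, 1.5, 2.6]
grip_width: 0.223
```

>>> {"op": "send_rows", "data": {
  "motion": [
    [0, 0, -0.03, 0, 0, 0],
    [0, 0, -0.08, 0, 0, 0],
    [0, 0, -0.13, 0, 0, 0],
    [0, 0, -0.15, 0, 0, 0],
    [0, 0, -0.15, 0, 0, 0],
    [0, 0, -0.15, 0, 0, 0]
  ]
}}

```text
t: 22.15
tcp_pos: [0.4998, -0.229, 0.1779]
eef_rot: [[-0.702, 0.712, 0.007], [0.712, 0.702, -0.003], [-0.008, 0.003, -1.0]]
contact_force: [-0.0, -0.1, -3.9]
grip_width: 0.228
```

```bash
python3 go.py 0.4651 .2547 0.17 8.35
```

```text
row [0.3688, 0.315, 0.0061, 0.0052, 0.0063, 0.6328] dist 0.485 rows>= 10 t 22.15 f [-0.  -0.1 -3.9] gw 19.5
```

>>> {"op": "send_rows", "data": {
  "motion": [
    [0.037, 0.031, 0, 0, 0, 0.06],
    [0.074, 0.063, 0, 0, 0, 0.12],
    [0.11, 0.095, 0, 0, 0, 0.2],
    [0.147, 0.126, 0, 0, 0, 0.3],
    [0.184, 0.158, 0, 0, 0, 0.4],
    [0.22, 0.19, 0, 0, 0, 0.5],
    [0.257, 0.22, 0, 0.005, 0.006, 0.6],
    [0.295, 0.252, 0, 0.005, 0.006, 0.633],
    [0.33, 0.285, 0.005, 0.005, 0.006, 0.633],
    [0.369, 0.315, 0.006, 0.005, 0.006, 0.633],
    [0.369, 0.315, 0.006, 0.005, 0.006, 0.633],
    [0.369, 0.315, 0.006, 0.005, 0.006, 0.633]
  ]
}}

```text
t: 23.35
tcp_pos: [0.4623, 0.2549, 0.1666]
eef_rot: [[-0.148, 0.989, -0.006], [0.989, 0.148, -0.003], [-0.003, -0.006, -1.0]]
contact_force: [-0.9, 0.1, -2.9]
grip_width: 0.228
```

>>> {"op": "send_rows", "data": {
  "motion": [
    [0, 0, 0, 0, 0, 0],
    [0, 0, 0, 0, 0, 0],
    [0, 0, 0, 0, 0, 0]
  ]
}}

```text
t: 23.65
tcp_pos: [0.4621, 0.2534, 0.1659]
eef_rot: [[-0.146, 0.989, -0.007], [0.989, 0.146, -0.004], [-0.003, -0.008, -1.0]]
contact_force: [-0.4, 0.6, -2.3]
grip_width: 0.229
```

```bash
python3 go.py 0.4651 .2547 0.06 8.35
```

```text
row [0.0012, 0.004, 0.1058, -0.0075, 0.0032, 0.001] dist 0.106 rows>= 3 t 23.65 f [-0.4  0.6 -2.3] gw 19.5
```

>>> {"op": "send_rows", "data": {
  "motion": [
    [0.001, 0.004, 0.04, -0.007, 0.003, 0.001],
    [0.001, 0.004, 0.08, -0.007, 0.003, 0.001],
    [0.001, 0.004, 0.098, -0.007, 0.003, 0.001],
    [0.001, 0.004, 0.104, -0.007, 0.003, 0.001],
    [0.001, 0.004, 0.104, -0.007, 0.003, 0.001],
    [0.001, 0.004, 0.104, -0.007, 0.003, 0.001],
    [0.001, 0.004, 0.104, -0.007, 0.003, 0.001]
  ]
}}

```text
t: 24.35
tcp_pos: [0.4669, 0.2551, 0.0637]
eef_rot: [[-0.145, 0.989, 0.003], [0.989, 0.145, 0.001], [0.001, 0.003, -1.0]]
contact_force: [-0.3, 0.0, -3.4]
grip_width: 0.23
```

```bash
python3 - <<'E'
from h import *
s=cam("side"); crop(s,190,120,310,240,5,"p1.png")
E
python3 go.py 0.4651 .2547 0.045 8.35
```

```text
row [-0.0002, -0.0017, 0.0186, 0.0028, -0.0008, -0.0001] dist 0.019 rows>= 1 t 24.4 f [-0.6  0.2 -2.5] gw 19.5
```

View pics/p1.png

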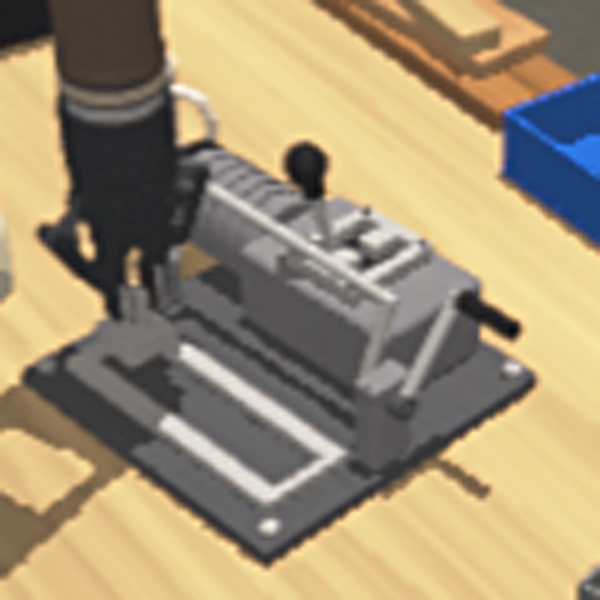

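>>> {"op": "send_rows", "data": {
  "motion": [
    [0, -0.0017, 0.002, 0.003, -0.001, 0],
    [0, -0.0017, 0.002, 0.003, -0.001, 0],
    [0, -0.0017, 0.006, 0.003, -0.001, 0],
    [0, -0.0017, 0.01, 0.003, -0.001, 0],
    [0, -0.0017, 0.014, 0.003, -0.001, 0],
    [0, -0.0017, 0.018, 0.003, -0.001, 0],
    [0, -0.0017, 0.02, 0.003, -0.001, 0],
    [0, -0.0017, 0.02, 0.003, -0.001, 0]
  ]
}}

```text
t: 25.2
tcp_pos: [0.4647, 0.255, 0.0442]
eef_rot: [[-0.145, 0.989, -0.002], [0.989, 0.145, -0.0], [-0.0, -0.002, -1.0]]
contact_force: [-3.0, -0.5, 5.6]
grip_width: 0.228
```

>>> {"op": "send_rows", "data": {
  "motion": [
    [0, 0, 0, 0, 0, 0],
    [0, 0, 0, 0, 0, 0],
    [0, 0, 0, 0, 0, 0],
    [0, 0, -0.03, 0, 0, 0],
    [0, 0, -0.08, 0, 0, 0],
    [0, 0, -0.13, 0, 0, 0],
    [0, 0, -0.13, 0, 0, 0]
  ],
  "gripper": 0.05
}}

```text
t: 25.9
tcp_pos: [0.4709, 0.2578, 0.1824]
eef_rot: [[-0.145, 0.989, 0.014], [0.989, 0.145, 0.006], [0.004, 0.014, -1.0]]
contact_force: [1.3, 1.1, 1.5]
grip_width: 0.581
```

```bash
python3 - <<'E'
from meas import *
s=cam("side"); crop(s,190,120,310,240,5,"p2.png")
for o in parts(s,(250,245,365,325)): print(*o)
E
python3 go.py 0.439 -.2915 0.12 44.5
```

```text
[348.5 309.6] [ 496.7 -370.5] [60.2 41. ] 20.8 56 [ 496.4 -369.9   42.1] 0.0486
[313.1 301.7] [ 436.4 -293.5] [59.1 37.7] 48.7 49 [ 436.3 -294.1   41.2] 0.0449
[279.2 272.1] [ 422.4 -158.5] [57.9 46.6] 82.0 43 [ 424.  -158.9   41.5] 0.0463
[266.1 259.7] [ 417.8 -100.7] [46.6 38.4] 54.0 0 None 0.0173
[333.7 248.9] [ 602.6 -198.3] [ 60.9 129.9] 53.9 0 None 0.0237
row [-0.5383, -0.1093, 0.0567, 0.0092, 0.0001, -0.6313] dist 0.552 rows>= 12 t 25.95 f [ 0.5 -0.8 -1.1] gw 49.9
```

View pics/p2.png

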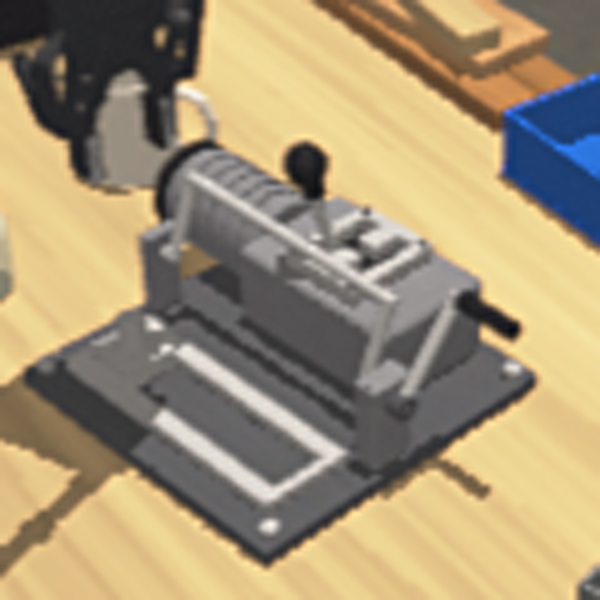

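>>> {"op": "send_rows", "data": {
  "motion": [
    [-0.048, -0.01, 0, 0, 0, 0],
    [-0.096, -0.02, 0, 0, 0, -0.06],
    [-0.144, -0.03, 0, 0.009, 0, -0.12],
    [-0.192, -0.04, 0, 0.009, 0, -0.18],
    [-0.24, -0.05, 0, 0.009, 0, -0.24],
    [-0.288, -0.06, 0, 0.009, 0, -0.3],
    [-0.336, -0.07, 0, 0.009, 0, -0.37],
    [-0.384, -0.08, 0.01, 0.009, 0, -0.44],
    [-0.432, -0.09, 0.02, 0.009, 0, -0.51],
    [-0.48, -0.1, 0.04, 0.009, 0, -0.58],
    [-0.52, -0.107, 0.057, 0.009, 0, -0.631],
    [-0.5383, -0.1093, 0.057, 0.009, 0, -0.631]
  ],
  "gripper": 0.064
}}

```text
t: 27.15
tcp_pos: [0.436, -0.2931, 0.1158]
eef_rot: [[-0.699, 0.716, -0.005], [0.716, 0.699, 0.003], [0.006, -0.001, -1.0]]
contact_force: [0.2, 1.1, -0.6]
grip_width: 0.751
```

>>> {"op": "send_rows", "data": {
  "motion": [
    [0, 0, 0, 0, 0, 0],
    [0, 0, 0, 0, 0, 0],
    [0, 0, 0, 0, 0, 0]
  ]
}}

```text
t: 27.45
tcp_pos: [0.4359, -0.2913, 0.1158]
eef_rot: [[-0.699, 0.715, -0.006], [0.715, 0.699, 0.005], [0.007, -0.001, -1.0]]
contact_force: [-0.3, -0.5, -0.1]
grip_width: 0.748
```

```bash
python3 - <<'E'
from h import *
s=cam("side"); t=cam("top"); crop(s,190,130,370,330,3,"p3.png"); crop(t,140,150,270,260,6,"p3t.png",1.8)
E
python3 go.py 0.439 -.2915 0.006 44.5
```

```text
row [-0.0024, 0.002, 0.1103, -0.001, -0.0058, -0.0014] dist 0.11 rows>= 3 t 27.55 f [0.5 0.4 0.6] gw 64.1
```

View pics/p3.png

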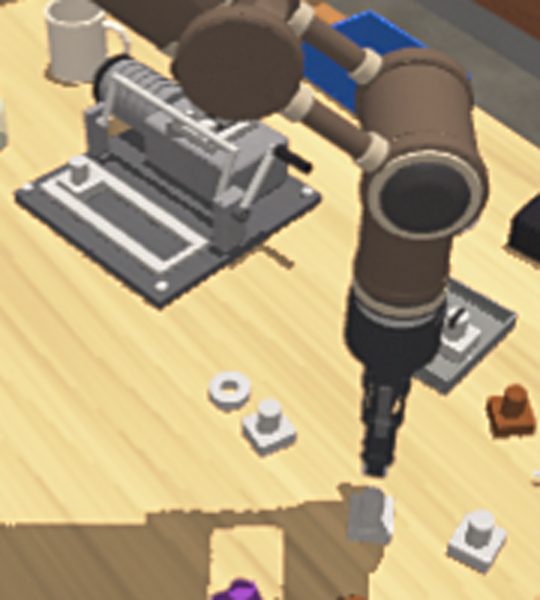

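View pics/p3t.png

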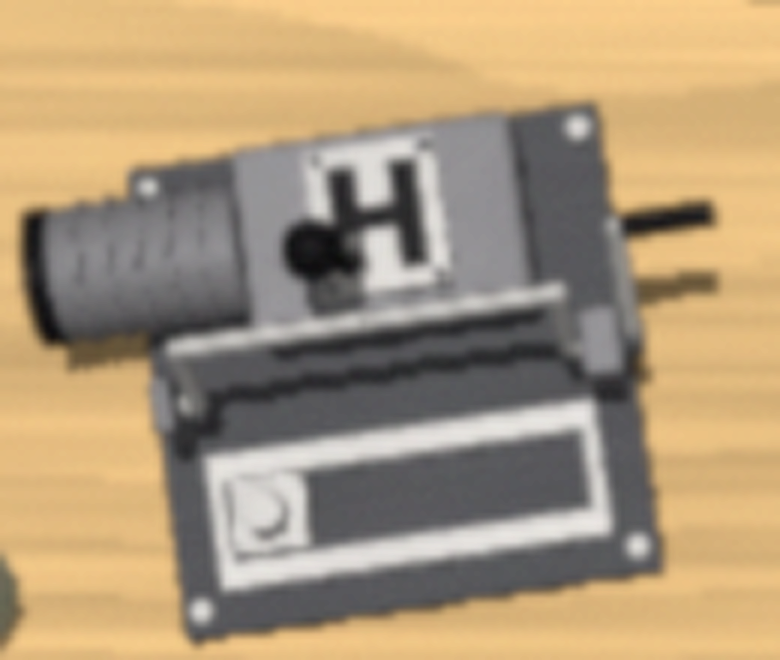

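>>> {"op": "send_rows", "data": {
  "motion": [
    [-0.0024, 0.002, 0.04, 0, -0.006, -0.001],
    [-0.0024, 0.002, 0.08, 0, -0.006, -0.001],
    [-0.0024, 0.002, 0.1, 0, -0.006, -0.001],
    [-0.0024, 0.002, 0.11, 0, -0.006, -0.001],
    [-0.0024, 0.002, 0.11, 0, -0.006, -0.001],
    [-0.0024, 0.002, 0.11, 0, -0.006, -0.001],
    [-0.0024, 0.002, 0.11, 0, -0.006, -0.001]
  ]
}}

```text
t: 28.25
tcp_pos: [0.4404, -0.2924, 0.008]
eef_rot: [[-0.701, 0.713, 0.002], [0.713, 0.701, -0.003], [-0.004, -0.001, -1.0]]
contact_force: [-0.1, 0.7, 1.2]
grip_width: 0.748
```

>>> {"op": "send_rows", "data": {
  "motion": [
    [0, 0, 0, 0, 0, 0],
    [0, 0, 0, 0, 0, 0],
    [0, 0, 0, 0, 0, 0],
    [0, 0, 0, 0, 0, 0],
    [0, 0, 0, 0, 0, 0]
  ],
  "gripper": 0.0
}}

```text
t: 28.75
tcp_pos: [0.4418, -0.2935, 0.0099]
eef_rot: [[-0.701, 0.713, 0.005], [0.713, 0.701, -0.005], [-0.007, -0.0, -1.0]]
contact_force: [-0.7, 1.1, 7.3]
grip_width: 0.448
```

>>> {"op": "send_rows", "data": {
  "motion": [
    [0, 0, 0, 0, 0, 0],
    [0, 0, 0, 0, 0, 0],
    [0, 0, -0.01, 0, 0, 0],
    [0, 0, -0.019, 0, 0, 0],
    [0, 0, -0.019, 0, 0, 0],
    [0, 0, -0.019, 0, 0, 0]
  ],
  "gripper": 0.055
}}

```text
t: 29.35
tcp_pos: [0.4421, -0.2937, 0.0296]
eef_rot: [[-0.701, 0.713, 0.006], [0.713, 0.701, -0.006], [-0.008, -0.0, -1.0]]
contact_force: [-0.4, -0.6, -0.7]
grip_width: 0.64
```

>>> {"op": "send_rows", "data": {
  "motion": [
    [0, 0, 0, 0, 0, 0],
    [0, 0, 0, 0, 0, 0],
    [0, 0, 0, 0, 0, 0],
    [0, 0, 0, 0, 0, 0],
    [0, 0, 0, 0, 0, 0]
  ],
  "gripper": 0.0
}}

```text
t: 29.85
tcp_pos: [0.4419, -0.2937, 0.0296]
eef_rot: [[-0.701, 0.713, 0.005], [0.713, 0.701, -0.006], [-0.008, -0.0, -1.0]]
contact_force: [-0.6, 0.2, 2.4]
grip_width: 0.234
```

>>> {"op": "send_rows", "data": {
  "motion": [
    [0, 0, -0.03, 0, 0, 0],
    [0, 0, -0.08, 0, 0, 0],
    [0, 0, -0.13, 0, 0, 0],
    [0, 0, -0.15, 0, 0, 0],
    [0, 0, -0.15, 0, 0, 0],
    [0, 0, -0.15, 0, 0, 0]
  ]
}}

```text
t: 30.45
tcp_pos: [0.4404, -0.2922, 0.1785]
eef_rot: [[-0.701, 0.713, 0.004], [0.713, 0.701, -0.005], [-0.006, -0.0, -1.0]]
contact_force: [0.3, -0.6, -3.0]
grip_width: 0.229
```

```bash
python3 go.py 0.4719 .2082 0.17 8.35
```

```text
row [0.3349, 0.3732, 0.0063, 0.0016, 0.0061, 0.6311] dist 0.501 rows>= 11 t 30.45 f [ 0.3 -0.6 -3. ] gw 19.6
```

>>> {"op": "send_rows", "data": {
  "motion": [
    [0.032, 0.036, 0, 0, 0, 0.06],
    [0.064, 0.072, 0, 0, 0, 0.12],
    [0.096, 0.108, 0, 0, 0, 0.2],
    [0.128, 0.144, 0, 0, 0, 0.3],
    [0.16, 0.18, 0, 0, 0, 0.4],
    [0.192, 0.216, 0, 0, 0, 0.5],
    [0.224, 0.252, 0, 0.002, 0.006, 0.57],
    [0.256, 0.288, 0, 0.002, 0.006, 0.631],
    [0.288, 0.324, 0.006, 0.002, 0.006, 0.631],
    [0.318, 0.355, 0.006, 0.002, 0.006, 0.631],
    [0.335, 0.3732, 0.006, 0.002, 0.006, 0.631],
    [0.335, 0.3732, 0.006, 0.002, 0.006, 0.631]
  ]
}}

```text
t: 31.65
tcp_pos: [0.4695, 0.2107, 0.1668]
eef_rot: [[-0.149, 0.989, -0.006], [0.989, 0.149, -0.001], [-0.0, -0.006, -1.0]]
contact_force: [-0.7, -0.2, -1.8]
grip_width: 0.225
```

>>> {"op": "send_rows", "data": {
  "motion": [
    [0, 0, 0, 0, 0, 0],
    [0, 0, 0, 0, 0, 0],
    [0, 0, 0, 0, 0, 0]
  ]
}}

```text
t: 31.95
tcp_pos: [0.4686, 0.2094, 0.1655]
eef_rot: [[-0.148, 0.989, -0.008], [0.989, 0.148, -0.002], [-0.001, -0.008, -1.0]]
contact_force: [-0.5, -0.3, -1.7]
grip_width: 0.228
```

```bash
python3 go.py 0.4719 .2082 0.062 8.35
```

```text
row [-0.0016, 0.0039, 0.1035, -0.0084, 0.0008, 0.0028] dist 0.104 rows>= 3 t 31.95 f [-0.5 -0.3 -1.7] gw 19.5
```

>>> {"op": "send_rows", "data": {
  "motion": [
    [-0.0016, 0.004, 0.04, -0.008, 0.001, 0.003],
    [-0.0016, 0.004, 0.08, -0.008, 0.001, 0.003],
    [-0.0016, 0.004, 0.097, -0.008, 0.001, 0.003],
    [-0.0016, 0.004, 0.102, -0.008, 0.001, 0.003],
    [-0.0016, 0.004, 0.102, -0.008, 0.001, 0.003],
    [-0.0016, 0.004, 0.102, -0.008, 0.001, 0.003],
    [-0.0016, 0.004, 0.102, -0.008, 0.001, 0.003],
    [-0.0016, 0.004, 0.102, -0.008, 0.001, 0.003]
  ]
}}

```text
t: 32.75
tcp_pos: [0.4732, 0.2086, 0.0649]
eef_rot: [[-0.145, 0.989, 0.002], [0.989, 0.145, 0.001], [0.001, 0.002, -1.0]]
contact_force: [0.4, -0.3, -2.2]
grip_width: 0.233
```

```bash
python3 go.py 0.4719 .2082 0.045 8.35
```

```text
row [-0.0003, -0.0014, 0.0199, 0.0024, -0.0008, -0.0003] dist 0.02 rows>= 1 t 32.75 f [ 0.4 -0.3 -2.2] gw 19.9
```

>>> {"op": "send_rows", "data": {
  "motion": [
    [0, -0.0015, 0.002, 0.002, 0, 0],
    [0, -0.0015, 0.004, 0.002, 0, 0],
    [0, -0.0015, 0.008, 0.002, 0, 0],
    [0, -0.0015, 0.012, 0.002, 0, 0],
    [0, -0.0015, 0.016, 0.002, 0, 0],
    [0, -0.0015, 0.02, 0.002, 0, 0],
    [0, -0.0015, 0.022, 0.002, 0, 0],
    [0, -0.0015, 0.022, 0.002, 0, 0]
  ]
}}

```text
t: 33.55
tcp_pos: [0.4715, 0.2087, 0.0446]
eef_rot: [[-0.145, 0.989, -0.002], [0.989, 0.145, 0.001], [0.001, -0.002, -1.0]]
contact_force: [-5.5, -1.2, 12.8]
grip_width: 0.227
```

On the floor (z 0.0446). Release and go to D.

>>> {"op": "send_rows", "data": {
  "motion": [
    [0, 0, 0, 0, 0, 0],
    [0, 0, 0, 0, 0, 0],
    [0, 0, 0, 0, 0, 0],
    [0, 0, -0.03, 0, 0, 0],
    [0, 0, -0.08, 0, 0, 0],
    [0, 0, -0.12, 0, 0, 0],
    [0, 0, -0.12, 0, 0, 0],
    [0, 0, -0.12, 0, 0, 0]
  ],
  "gripper": 0.05
}}

```text
t: 34.35
tcp_pos: [0.4725, 0.2088, 0.1656]
eef_rot: [[-0.145, 0.989, 0.001], [0.989, 0.145, 0.001], [0.001, 0.001, -1.0]]
contact_force: [-0.0, -0.3, -1.3]
grip_width: 0.586
```

```bash
python3 go.py 0.498 -.3665 0.12 18.3
```

```text
row [-0.573, -0.0582, 0.0448, 0.0012, -0.0012, -0.1741] dist 0.578 rows>= 12 t 34.35 f [-0.  -0.3 -1.3] gw 50.0
```

>>> {"op": "send_rows", "data": {
  "motion": [
    [-0.049, -0.005, 0, 0, 0, 0],
    [-0.098, -0.01, 0, 0, 0, -0.02],
    [-0.147, -0.015, 0, 0, 0, -0.04],
    [-0.196, -0.02, 0, 0, 0, -0.06],
    [-0.245, -0.025, 0, 0, 0, -0.08],
    [-0.294, -0.03, 0, 0, 0, -0.1],
    [-0.343, -0.035, 0, 0, 0, -0.12],
    [-0.392, -0.04, 0, 0, 0, -0.14],
    [-0.441, -0.045, 0.01, 0, 0, -0.174],
    [-0.49, -0.05, 0.03, 0.001, -0.001, -0.174],
    [-0.539, -0.055, 0.045, 0.001, -0.001, -0.174],
    [-0.573, -0.058, 0.045, 0.001, -0.001, -0.174]
  ],
  "gripper": 0.064
}}

```text
t: 35.55
tcp_pos: [0.4947, -0.3666, 0.1141]
eef_rot: [[-0.313, 0.95, -0.007], [0.95, 0.313, 0.006], [0.008, -0.005, -1.0]]
contact_force: [0.2, -0.0, -0.4]
grip_width: 0.75
```

>>> {"op": "send_rows", "data": {
  "motion": [
    [0, 0, 0, 0, 0, 0],
    [0, 0, 0, 0, 0, 0],
    [0, 0, 0, 0, 0, 0],
    [0, 0, 0, 0, 0, 0]
  ]
}}

```text
t: 35.95
tcp_pos: [0.4945, -0.3648, 0.1135]
eef_rot: [[-0.314, 0.949, -0.008], [0.949, 0.314, 0.007], [0.01, -0.005, -1.0]]
contact_force: [-0.2, -0.1, -0.7]
grip_width: 0.75
```

```bash
python3 - <<'E'
from meas import *
s=cam("side"); t=cam("top"); crop(s,190,130,390,340,2.8,"p4.png"); crop(t,140,150,270,260,6,"p4t.png",1.8)
for o in parts(t,(280,215,400,262)): print(*o)
for o in parts(s,(250,245,365,325)): print(*o)
E
python3 go.py 0.498 -.3665 0.006 18.3
```

```text
[313.6 247.5] [ 427.7 -154.5] [41.2 41.6] 82.5 39 [ 427.9 -155.7   43.5] 0.0525
[293.6 247.1] [429.1 -90.8] [38.6 38.7] 0.0 0 None 0.0239
[348.6 310.2] [ 495.2 -371.1] [57.4 41. ] 21.3 50 [ 495.6 -370.2   42.2] 0.0463
[279.1 271.9] [ 422.5 -157.9] [59.3 46.6] 82.0 45 [ 423.9 -158.8   41.3] 0.0455
[266.2 259.4] [ 419.  -101.5] [46.6 41.4] 54.0 0 None 0.0156
[330.6 249.3] [ 591.3 -190.1] [ 60.9 101.9] 53.9 0 None 0.0246
row [-0.003, 0.003, 0.1083, -0.0047, -0.008, 0.0003] dist 0.108 rows>= 3 t 36.05 f [0.6 0.3 0.3] gw 63.9
```

View pics/p4.png

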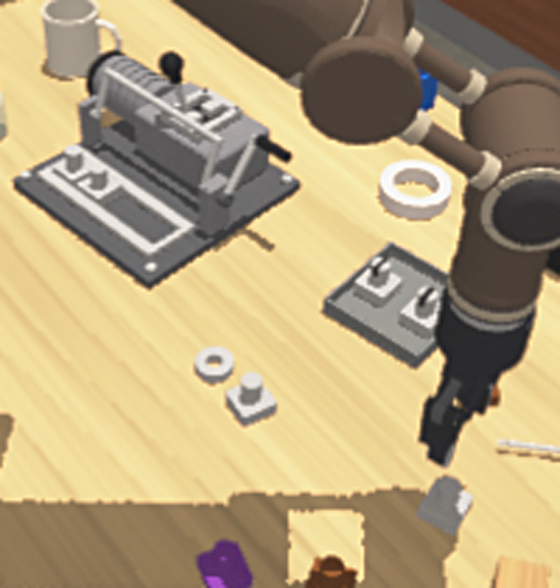

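View pics/p4t.png

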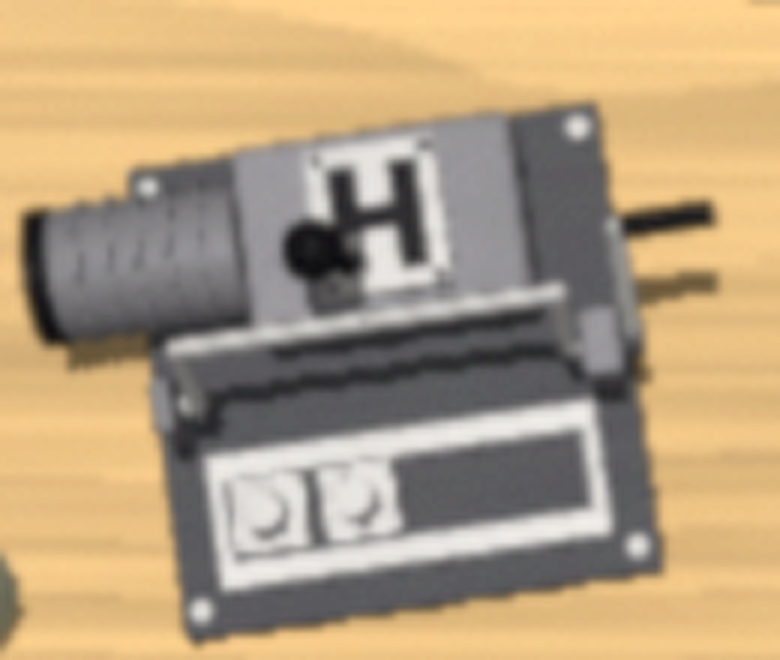

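>>> {"op": "send_rows", "data": {
  "motion": [
    [-0.003, 0.003, 0.04, -0.005, -0.008, 0],
    [-0.003, 0.003, 0.08, -0.005, -0.008, 0],
    [-0.003, 0.003, 0.1, -0.005, -0.008, 0],
    [-0.003, 0.003, 0.108, -0.005, -0.008, 0],
    [-0.003, 0.003, 0.108, -0.005, -0.008, 0],
    [-0.003, 0.003, 0.108, -0.005, -0.008, 0],
    [-0.003, 0.003, 0.108, -0.005, -0.008, 0]
  ]
}}

```text
t: 36.75
tcp_pos: [0.4996, -0.3676, 0.0084]
eef_rot: [[-0.314, 0.949, 0.003], [0.949, 0.314, -0.002], [-0.003, 0.002, -1.0]]
contact_force: [0.8, 0.0, -0.5]
grip_width: 0.75
```

>>> {"op": "send_rows", "data": {
  "motion": [
    [0, 0, 0, 0, 0, 0],
    [0, 0, 0, 0, 0, 0],
    [0, 0, 0, 0, 0, 0],
    [0, 0, 0, 0, 0, 0],
    [0, 0, 0, 0, 0, 0]
  ],
  "gripper": 0.0
}}

```text
t: 37.25
tcp_pos: [0.5009, -0.3688, 0.0106]
eef_rot: [[-0.315, 0.949, 0.006], [0.949, 0.315, -0.005], [-0.006, 0.004, -1.0]]
contact_force: [-1.1, 0.6, 6.6]
grip_width: 0.444
```

>>> {"op": "send_rows", "data": {
  "motion": [
    [0, 0, 0, 0, 0, 0],
    [0, 0, 0, 0, 0, 0],
    [0, 0, -0.01, 0, 0, 0],
    [0, 0, -0.019, 0, 0, 0],
    [0, 0, -0.019, 0, 0, 0],
    [0, 0, -0.019, 0, 0, 0]
  ],
  "gripper": 0.055
}}

```text
t: 37.85
tcp_pos: [0.5012, -0.3691, 0.0303]
eef_rot: [[-0.315, 0.949, 0.007], [0.949, 0.315, -0.006], [-0.008, 0.005, -1.0]]
contact_force: [-0.4, -0.7, -0.0]
grip_width: 0.644
```

>>> {"op": "send_rows", "data": {
  "motion": [
    [0, 0, 0, 0, 0, 0],
    [0, 0, 0, 0, 0, 0],
    [0, 0, 0, 0, 0, 0],
    [0, 0, 0, 0, 0, 0],
    [0, 0, 0, 0, 0, 0]
  ],
  "gripper": 0.0
}}

```text
t: 38.35
tcp_pos: [0.501, -0.3691, 0.0304]
eef_rot: [[-0.315, 0.949, 0.006], [0.949, 0.315, -0.005], [-0.007, 0.004, -1.0]]
contact_force: [-1.0, 0.9, 2.0]
grip_width: 0.23
```

>>> {"op": "send_rows", "data": {
  "motion": [
    [0, 0, -0.03, 0, 0, 0],
    [0, 0, -0.08, 0, 0, 0],
    [0, 0, -0.13, 0, 0, 0],
    [0, 0, -0.15, 0, 0, 0],
    [0, 0, -0.15, 0, 0, 0],
    [0, 0, -0.15, 0, 0, 0]
  ]
}}

```text
t: 38.95
tcp_pos: [0.4993, -0.3675, 0.179]
eef_rot: [[-0.315, 0.949, 0.005], [0.949, 0.315, -0.004], [-0.006, 0.004, -1.0]]
contact_force: [0.1, 0.2, -3.3]
grip_width: 0.227
```

```bash
python3 go.py 0.4788 .1617 0.17 8.35
```

```text
row [0.5089, 0.147, 0.0067, 0.004, 0.0052, 0.1744] dist 0.53 rows>= 11 t 38.95 f [ 0.1  0.2 -3.3] gw 19.4
```

>>> {"op": "send_rows", "data": {
  "motion": [
    [0.046, 0.013, 0, 0, 0, 0.02],
    [0.092, 0.027, 0, 0, 0, 0.04],
    [0.138, 0.04, 0, 0, 0, 0.06],
    [0.185, 0.053, 0, 0, 0, 0.08],
    [0.231, 0.067, 0, 0, 0, 0.1],
    [0.277, 0.08, 0, 0, 0, 0.12],
    [0.324, 0.093, 0, 0.004, 0.005, 0.14],
    [0.37, 0.107, 0, 0.004, 0.005, 0.16],
    [0.416, 0.12, 0.006, 0.004, 0.005, 0.174],
    [0.462, 0.134, 0.006, 0.004, 0.005, 0.174],
    [0.495, 0.143, 0.006, 0.004, 0.005, 0.174],
    [0.509, 0.147, 0.006, 0.004, 0.005, 0.174]
  ]
}}

```text
t: 40.15
tcp_pos: [0.4756, 0.1641, 0.1673]
eef_rot: [[-0.149, 0.989, -0.006], [0.989, 0.149, -0.001], [0.0, -0.006, -1.0]]
contact_force: [0.2, -0.7, -2.9]
grip_width: 0.222
```

>>> {"op": "send_rows", "data": {
  "motion": [
    [0, 0, 0, 0, 0, 0],
    [0, 0, 0, 0, 0, 0],
    [0, 0, 0, 0, 0, 0],
    [0, 0, 0, 0, 0, 0]
  ]
}}

```text
t: 40.55
tcp_pos: [0.4757, 0.1627, 0.1669]
eef_rot: [[-0.147, 0.989, -0.007], [0.989, 0.147, -0.001], [-0.0, -0.007, -1.0]]
contact_force: [0.4, -0.2, -1.9]
grip_width: 0.226
```

```bash
python3 go.py 0.4788 .1617 0.063 8.35
```

```text
row [-0.0014, 0.0037, 0.1039, -0.0071, 0.0004, 0.0016] dist 0.104 rows>= 3 t 40.55 f [ 0.4 -0.2 -1.9] gw 19.3
```

>>> {"op": "send_rows", "data": {
  "motion": [
    [-0.0014, 0.003, 0.04, -0.007, 0, 0.002],
    [-0.0014, 0.003, 0.08, -0.007, 0, 0.002],
    [-0.0014, 0.003, 0.097, -0.007, 0, 0.002],
    [-0.0014, 0.003, 0.102, -0.007, 0, 0.002],
    [-0.0014, 0.003, 0.102, -0.007, 0, 0.002],
    [-0.0014, 0.003, 0.102, -0.007, 0, 0.002],
    [-0.0014, 0.003, 0.102, -0.007, 0, 0.002],
    [-0.0014, 0.003, 0.102, -0.007, 0, 0.002]
  ]
}}

```text
t: 41.35
tcp_pos: [0.4794, 0.1619, 0.0663]
eef_rot: [[-0.145, 0.989, 0.003], [0.989, 0.145, 0.0], [-0.0, 0.003, -1.0]]
contact_force: [1.0, 0.3, -2.5]
grip_width: 0.228
```

```bash
python3 go.py 0.4788 .1617 0.045 8.35
```

```text
row [-0.0001, -0.0007, 0.0213, 0.0028, 0.0002, -0.0004] dist 0.021 rows>= 1 t 41.35 f [ 1.   0.3 -2.5] gw 19.5
```

>>> {"op": "send_rows", "data": {
  "motion": [
    [0, -0.0012, 0.002, 0.003, 0, 0],
    [0, -0.0012, 0.005, 0.003, 0, 0],
    [0, -0.0012, 0.009, 0.003, 0, 0],
    [0, -0.0012, 0.013, 0.003, 0, 0],
    [0, -0.0012, 0.017, 0.003, 0, 0],
    [0, -0.0012, 0.021, 0.003, 0, 0],
    [0, -0.0012, 0.023, 0.003, 0, 0],
    [0, -0.0012, 0.023, 0.003, 0, 0]
  ]
}}

```text
t: 42.15
tcp_pos: [0.478, 0.1619, 0.0452]
eef_rot: [[-0.145, 0.989, -0.003], [0.989, 0.145, -0.0], [-0.0, -0.003, -1.0]]
contact_force: [-7.2, -1.2, 15.7]
grip_width: 0.223
```

Seated (expected 0.0454). Release; then blank A.

>>> {"op": "send_rows", "data": {
  "motion": [
    [0, 0, 0, 0, 0, 0],
    [0, 0, 0, 0, 0, 0],
    [0, 0, 0, 0, 0, 0],
    [0, 0, -0.03, 0, 0, 0],
    [0, 0, -0.08, 0, 0, 0],
    [0, 0, -0.12, 0, 0, 0],
    [0, 0, -0.12, 0, 0, 0],
    [0, 0, -0.12, 0, 0, 0]
  ],
  "gripper": 0.05
}}

```text
t: 42.95
tcp_pos: [0.4792, 0.1621, 0.1662]
eef_rot: [[-0.145, 0.989, 0.0], [0.989, 0.145, 0.0], [0.0, 0.0, -1.0]]
contact_force: [-0.9, -0.5, 0.1]
grip_width: 0.582
```

```bash
python3 go.py 0.4265 -.157 0.12 -7.5
```

```text
row [-0.3081, -0.0983, 0.0462, 0.0001, -0.0002, 0.2762] dist 0.327 rows>= 7 t 42.95 f [-0.9 -0.5  0.1] gw 49.7
```

>>> {"op": "send_rows", "data": {
  "motion": [
    [-0.045, -0.014, 0, 0, 0, 0.04],
    [-0.09, -0.028, 0, 0, 0, 0.08],
    [-0.135, -0.042, 0, 0, 0, 0.12],
    [-0.18, -0.056, 0, 0, 0, 0.16],
    [-0.225, -0.07, 0.015, 0, 0, 0.2],
    [-0.27, -0.085, 0.03, 0, 0, 0.24],
    [-0.308, -0.098, 0.046, 0, 0, 0.276],
    [-0.308, -0.098, 0.046, 0, 0, 0.276],
    [-0.308, -0.098, 0.046, 0, 0, 0.276],
    [-0.308, -0.098, 0.046, 0, 0, 0.276],
    [-0.308, -0.098, 0.046, 0, 0, 0.276]
  ],
  "gripper": 0.064
}}

```text
t: 44.05
tcp_pos: [0.427, -0.1556, 0.12]
eef_rot: [[0.128, 0.992, -0.0], [0.992, -0.128, 0.001], [0.001, -0.0, -1.0]]
contact_force: [-0.3, -0.1, 0.1]
grip_width: 0.749
```

```bash
python3 - <<'E'
from meas import *
s=cam("side"); crop(s,190,130,390,340,2.8,"p5.png")
E
python3 go.py 0.4265 -.157 0.006 -7.5
```

```text
row [-0.0015, -0.0005, 0.1143, 0.0003, -0.0003, 0.0025] dist 0.114 rows>= 3 t 44.1 f [ 0.1  0.5 -0. ] gw 64.1
```

View pics/p5.png

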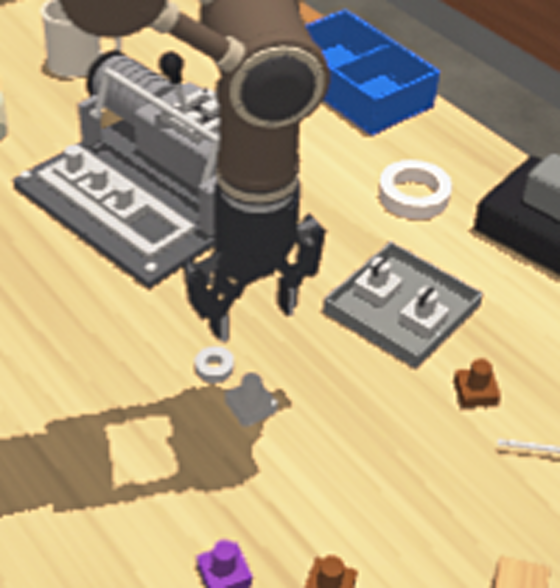

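>>> {"op": "send_rows", "data": {
  "motion": [
    [-0.001, -0.001, 0.045, 0, 0, 0.002],
    [-0.001, -0.001, 0.085, 0, 0, 0.002],
    [-0.001, -0.001, 0.105, 0, 0, 0.002],
    [-0.001, -0.001, 0.114, 0, 0, 0.002],
    [-0.001, -0.001, 0.114, 0, 0, 0.002],
    [-0.001, -0.001, 0.114, 0, 0, 0.002],
    [-0.001, -0.001, 0.114, 0, 0, 0.002]
  ]
}}

```text
t: 44.8
tcp_pos: [0.4277, -0.157, 0.0077]
eef_rot: [[0.13, 0.992, 0.003], [0.992, -0.13, -0.001], [-0.001, 0.003, -1.0]]
contact_force: [-0.4, -0.3, 0.0]
grip_width: 0.751
```

>>> {"op": "send_rows", "data": {
  "motion": [
    [0, 0, 0, 0, 0, 0],
    [0, 0, 0, 0, 0, 0],
    [0, 0, 0, 0, 0, 0],
    [0, 0, 0, 0, 0, 0],
    [0, 0, 0, 0, 0, 0]
  ],
  "gripper": 0.0
}}

```text
t: 45.3
tcp_pos: [0.4288, -0.1575, 0.0093]
eef_rot: [[0.13, 0.992, 0.005], [0.992, -0.13, -0.002], [-0.001, 0.005, -1.0]]
contact_force: [-1.4, 1.2, 7.7]
grip_width: 0.448
```

>>> {"op": "send_rows", "data": {
  "motion": [
    [0, 0, 0, 0, 0, 0],
    [0, 0, 0, 0, 0, 0],
    [0, 0, -0.01, 0, 0, 0],
    [0, 0, -0.019, 0, 0, 0],
    [0, 0, -0.019, 0, 0, 0],
    [0, 0, -0.019, 0, 0, 0]
  ],
  "gripper": 0.055
}}

```text
t: 45.9
tcp_pos: [0.4292, -0.1577, 0.029]
eef_rot: [[0.13, 0.992, 0.007], [0.992, -0.13, -0.003], [-0.002, 0.007, -1.0]]
contact_force: [-0.8, 1.1, -1.1]
grip_width: 0.645
```

>>> {"op": "send_rows", "data": {
  "motion": [
    [0, 0, 0, 0, 0, 0],
    [0, 0, 0, 0, 0, 0],
    [0, 0, 0, 0, 0, 0],
    [0, 0, 0, 0, 0, 0],
    [0, 0, 0, 0, 0, 0]
  ],
  "gripper": 0.0
}}

```text
t: 46.4
tcp_pos: [0.429, -0.1577, 0.029]
eef_rot: [[0.13, 0.992, 0.006], [0.992, -0.13, -0.002], [-0.002, 0.006, -1.0]]
contact_force: [-1.4, -0.3, 4.5]
grip_width: 0.232
```

>>> {"op": "send_rows", "data": {
  "motion": [
    [0, 0, -0.03, 0, 0, 0],
    [0, 0, -0.08, 0, 0, 0],
    [0, 0, -0.13, 0, 0, 0],
    [0, 0, -0.15, 0, 0, 0],
    [0, 0, -0.15, 0, 0, 0],
    [0, 0, -0.15, 0, 0, 0]
  ]
}}

```text
t: 47.0
tcp_pos: [0.4273, -0.1569, 0.1779]
eef_rot: [[0.13, 0.992, 0.005], [0.992, -0.13, -0.002], [-0.001, 0.005, -1.0]]
contact_force: [-0.2, -0.3, -3.2]
grip_width: 0.226
```

```bash
python3 go.py 0.4856 .1151 0.17 8.35
python3 - <<'E'
from ortho import *
t=cam("top"); ortho(t,-135,-5,-135,135,0.025,"o5.png",2.9)
E
```

```text
row [0.2772, 0.0225, 0.0077, 0.0047, 0.0018, -0.2757] dist 0.278 rows>= 6 t 47.0 f [-0.2 -0.3 -3.2] gw 19.3
```

View pics/o5.png

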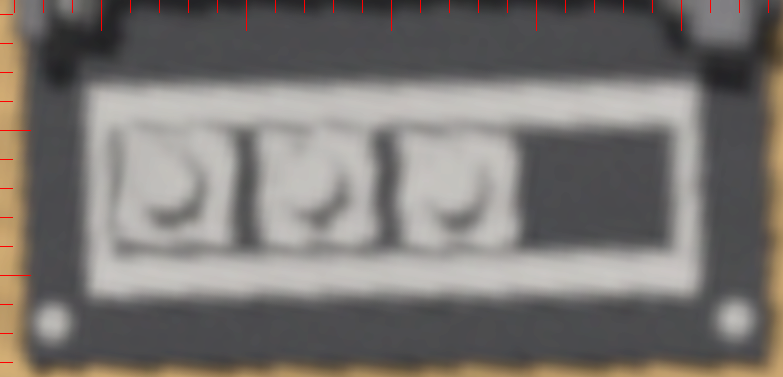

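>>> {"op": "send_rows", "data": {
  "motion": [
    [0.046, 0.004, 0, 0, 0, -0.05],
    [0.092, 0.008, 0, 0, 0, -0.1],
    [0.138, 0.012, 0, 0, 0, -0.15],
    [0.185, 0.015, 0, 0, 0, -0.2],
    [0.231, 0.019, 0, 0.005, 0.002, -0.25],
    [0.277, 0.0225, 0.007, 0.005, 0.002, -0.276],
    [0.277, 0.0225, 0.007, 0.005, 0.002, -0.276],
    [0.277, 0.0225, 0.007, 0.005, 0.002, -0.276],
    [0.277, 0.0225, 0.007, 0.005, 0.002, -0.276],
    [0.277, 0.0225, 0.007, 0.005, 0.002, -0.276]
  ]
}}

```text
t: 48.05
tcp_pos: [0.4838, 0.1139, 0.1688]
eef_rot: [[-0.144, 0.99, -0.005], [0.99, 0.144, 0.001], [0.001, -0.005, -1.0]]
contact_force: [-0.4, -0.1, -1.0]
grip_width: 0.225
```

```bash
python3 go.py 0.4856 .1151 0.062 8.35
```

```text
row [0.0008, 0.0024, 0.1068, -0.0047, -0.0014, -0.0017] dist 0.107 rows>= 3 t 48.05 f [-0.4 -0.1 -1. ] gw 19.2
```

>>> {"op": "send_rows", "data": {
  "motion": [
    [0.001, 0.002, 0.04, -0.005, -0.001, -0.002],
    [0.001, 0.002, 0.08, -0.005, -0.001, -0.002],
    [0.001, 0.002, 0.098, -0.005, -0.001, -0.002],
    [0.001, 0.002, 0.104, -0.005, -0.001, -0.002],
    [0.001, 0.002, 0.104, -0.005, -0.001, -0.002],
    [0.001, 0.002, 0.104, -0.005, -0.001, -0.002],
    [0.001, 0.002, 0.104, -0.005, -0.001, -0.002],
    [0.001, 0.002, 0.104, -0.005, -0.001, -0.002]
  ]
}}

```text
t: 48.85
tcp_pos: [0.4865, 0.1154, 0.0662]
eef_rot: [[-0.146, 0.989, 0.003], [0.989, 0.146, 0.001], [0.0, 0.003, -1.0]]
contact_force: [-0.5, -0.2, -3.0]
grip_width: 0.227
```

```bash
python3 go.py 0.4856 .1151 0.045 8.35
python3 - <<'E'
from h import *
s=cam("side"); crop(s,190,120,310,240,5,"p6.png")
E
```

```text
row [-0.0001, -0.001, 0.0212, 0.0033, -0.0004, 0.0003] dist 0.021 rows>= 1 t 48.85 f [-0.5 -0.2 -3. ] gw 19.3
```

View pics/p6.png

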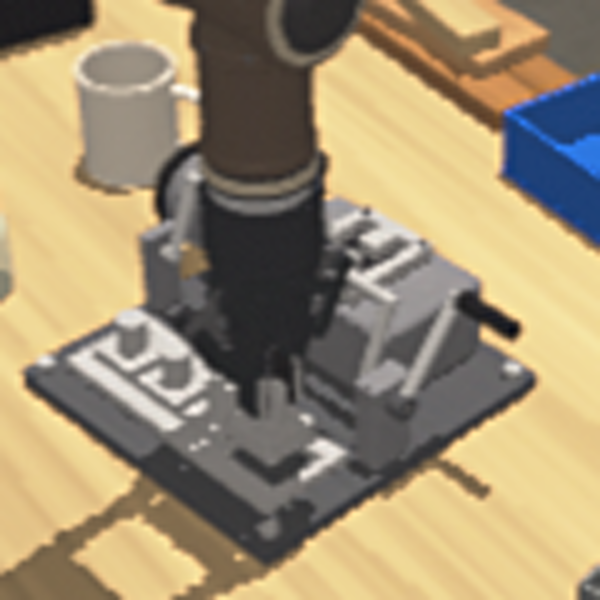

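>>> {"op": "send_rows", "data": {
  "motion": [
    [0, -0.0015, 0.002, 0.003, 0, 0],
    [0, -0.0015, 0.005, 0.003, 0, 0],
    [0, -0.0015, 0.009, 0.003, 0, 0],
    [0, -0.0015, 0.009, 0.003, 0, 0]
  ]
}}

```text
t: 49.3
tcp_pos: [0.4839, 0.1151, 0.0562]
eef_rot: [[-0.146, 0.989, -0.002], [0.989, 0.146, 0.0], [0.0, -0.002, -1.0]]
contact_force: [-0.0, -0.5, -2.3]
grip_width: 0.227
```

>>> {"op": "send_rows", "data": {
  "motion": [
    [0, 0, 0.004, 0, 0, 0],
    [0, 0, 0.008, 0, 0, 0],
    [0, 0, 0.012, 0, 0, 0],
    [0, 0, 0.014, 0, 0, 0],
    [0, 0, 0.014, 0, 0, 0]
  ]
}}

```text
t: 49.8
tcp_pos: [0.4838, 0.1152, 0.044]
eef_rot: [[-0.146, 0.989, -0.004], [0.989, 0.146, -0.0], [0.0, -0.004, -1.0]]
contact_force: [-5.8, -0.6, 14.1]
grip_width: 0.225
```

Seated at the floor. Release and back off, then check from both cameras.

>>> {"op": "send_rows", "data": {
  "motion": [
    [0, 0, 0, 0, 0, 0],
    [0, 0, 0, 0, 0, 0],
    [0, 0, 0, 0, 0, 0],
    [0, 0, -0.03, 0, 0, 0],
    [0, 0, -0.08, 0, 0, 0],
    [0, 0, -0.12, 0, 0, 0],
    [-0.05, 0, -0.14, 0, 0, 0],
    [-0.1, 0, -0.14, 0, 0, 0],
    [-0.15, 0, -0.14, 0, 0, 0],
    [-0.2, 0, -0.14, 0, 0, 0],
    [-0.2, 0, -0.14, 0, 0, 0]
  ],
  "gripper": 0.05
}}

```text
t: 50.9
tcp_pos: [0.5146, -0.088, 0.1842]
eef_rot: [[-0.14, 0.99, -0.002], [0.99, 0.14, -0.003], [-0.003, -0.002, -1.0]]
contact_force: [0.6, 0.2, 0.2]
grip_width: 0.583
```

Run:
```python
from ortho import *
t=cam("top"); s=cam("side"); ortho(t,-135,-5,-135,135,0.033,"o6.png",2.9); crop(s,190,120,380,280,4,"p7.png"); crop(s,200,150,290,220,8,"p7b.png")
P=cloud(s)
print(ctrl.state()["t"])
```

```text
51.0
```

View pics/o6.png

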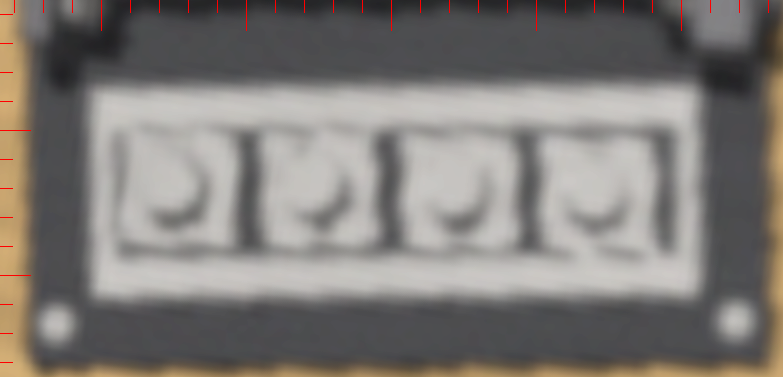

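View pics/p7.png

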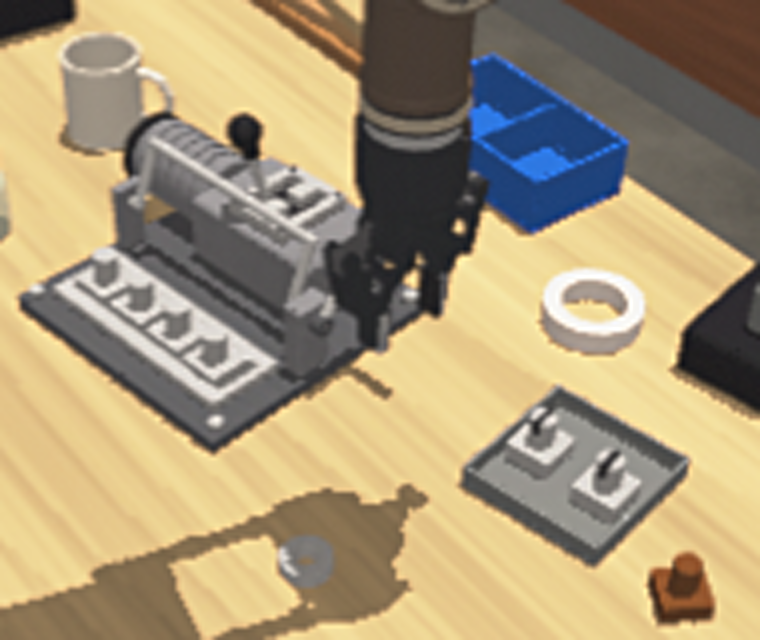

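View pics/p7b.png

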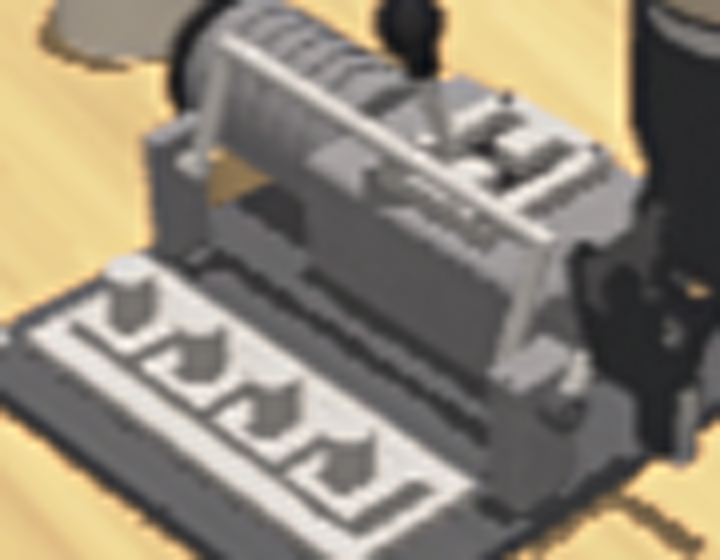

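Run:
```python
from ortho import *
t=cam("top"); ortho(t,-100,-40,-105,0,0.033,"o7.png",7.4,1.4)
P=cloud(t); 
# tops heights at boss / foot
for y in(.074,.026,-.023,-.07):
    for dx,lab in((0,'boss'),(.016,'rear'),(-.016,'front')):
        uv=proj(t,M2W([[-.070+dx,y+(0.016 if dx else 0),.033]]))[0].round().astype(int); print(y,lab,(np.nanmedian(P[uv[1]-1:uv[1]+2,uv[0]-1:uv[0]+2,2])*1000).round(1),end=' ')
    print()
```

```text
0.074 boss 61.7 0.074 rear 33.7 0.074 front 31.2 
0.026 boss 61.9 0.026 rear 31.1 0.026 front 29.9 
-0.023 boss 61.5 -0.023 rear 30.5 -0.023 front 31.5 
-0.07 boss 60.2 -0.07 rear 26.5 -0.07 front 34.6
```

View pics/o7.png

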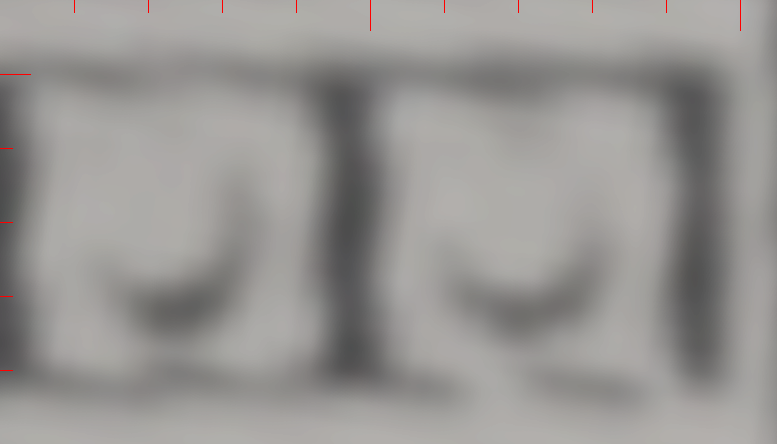

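Run:
```python
from ortho import *
Ps=[];Pt=[]
for i in range(6): Pt.append(cloud(cam("top"))); Ps.append(cloud(cam("side")))
for nm,L,yo,xo in(("top",Pt,0,0),("side",Ps,-.004,-.0043)):
    P=np.nanmean(L,0); Q=P.copy(); R=np.array([[np.cos(MY),-np.sin(MY)],[np.sin(MY),np.cos(MY)]])
    m=(P[...,:2]-MC)@R - [xo,yo]
    for y in(.074,.026,-.023,-.070):
        o=[]
        for x0,x1 in((-.088,-.082),(-.058,-.053)):
            k=(abs(m[...,1]-y)<.018)&(m[...,0]>x0)&(m[...,0]<x1)&(P[...,2]<.045); o.append((round(1000*float(np.nanmean(P[...,2][k])),1),int(k.sum())))
        k=(abs(m[...,1]-y)<.008)&(abs(m[...,0]+.0705)<.009)&(P[...,2]>.045); o.append((round(1000*float(np.nanmean(P[...,2][k])),1),int(k.sum())))
        for sy in(-1,1):
            k=(abs(m[...,1]-y-sy*.0155)<.003)&(abs(m[...,0]+.0705)<.017)&(P[...,2]<.045); o.append((round(1000*float(np.nanmean(P[...,2][k])),1),int(k.sum())))
        print(nm,y,"front,rear,boss,right,left",o)
```

```text
top 0.074 front,rear,boss,right,left [(34.2, 22), (34.4, 16), (59.8, 31), (34.0, 18), (34.0, 20)]
top 0.026 front,rear,boss,right,left [(34.0, 21), (33.3, 15), (59.9, 28), (34.3, 19), (33.4, 19)]
top -0.023 front,rear,boss,right,left [(34.3, 20), (35.2, 18), (59.6, 27), (34.3, 21), (33.9, 18)]
top -0.07 front,rear,boss,right,left [(34.0, 21), (33.6, 19), (59.7, 26), (34.2, 19), (34.4, 18)]
side 0.074 front,rear,boss,right,left [(28.3, 15), (31.3, 5), (55.1, 21), (27.0, 21), (30.8, 3)]
side 0.026 front,rear,boss,right,left [(30.0, 12), (30.4, 4), (55.4, 22), (28.0, 20), (31.3, 3)]
side -0.023 front,rear,boss,right,left [(30.4, 16), (31.2, 2), (55.2, 20), (28.8, 18), (30.5, 4)]
side -0.07 front,rear,boss,right,left [(30.8, 16), (30.5, 7), (55.0, 21), (26.4, 35), (31.0, 5)]
```

```bash
python3 go.py 0.6085 .044 0.21 8.35
```

```text
row [0.1112, 0.1123, -0.0264, -0.0037, -0.0003, 0.0011] dist 0.16 rows>= 4 t 51.65 f [-0.7 -0.3  0.9] gw 50.0
```

>>> {"op": "send_rows", "data": {
  "motion": [
    [0, 0, -0.026, 0, 0, 0],
    [0.03, 0.03, -0.026, 0, 0, 0],
    [0.06, 0.06, -0.026, -0.004, 0, 0.001],
    [0.09, 0.09, -0.026, -0.004, 0, 0.001],
    [0.111, 0.112, -0.026, -0.004, 0, 0.001],
    [0.111, 0.112, -0.026, -0.004, 0, 0.001],
    [0.111, 0.112, -0.026, -0.004, 0, 0.001],
    [0.111, 0.112, -0.026, -0.004, 0, 0.001],
    [0.111, 0.112, -0.026, -0.004, 0, 0.001]
  ]
}}

```text
t: 52.55
tcp_pos: [0.6075, 0.0427, 0.2095]
eef_rot: [[-0.144, 0.99, -0.001], [0.99, 0.144, 0.0], [0.0, -0.001, -1.0]]
contact_force: [0.4, -0.6, -0.0]
grip_width: 0.59
```

```bash
python3 - <<'E'
from h import *
s=cam("side"); crop(s,220,100,320,220,5,"g1.png"); t=cam("top")
E
python3 go.py 0.6085 .044 0.1155 8.35
```

```text
row [0.0011, 0.0009, 0.0942, 0.0001, -0.0002, -0.0013] dist 0.094 rows>= 2 t 52.65 f [-0.   0.1 -0. ] gw 50.2
```

View pics/g1.png

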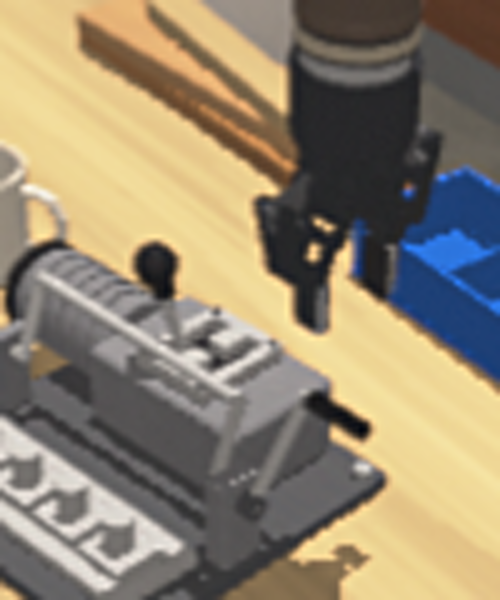

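>>> {"op": "send_rows", "data": {
  "motion": [
    [0.001, 0.001, 0.04, 0, 0, 0],
    [0.001, 0.001, 0.075, 0, 0, 0],
    [0.001, 0.001, 0.09, 0, 0, 0],
    [0.001, 0.001, 0.094, 0, 0, 0],
    [0.001, 0.001, 0.094, 0, 0, 0],
    [0.001, 0.001, 0.094, 0, 0, 0]
  ]
}}

```text
t: 53.25
tcp_pos: [0.6103, 0.0438, 0.1176]
eef_rot: [[-0.144, 0.99, 0.003], [0.99, 0.144, 0.0], [-0.0, 0.003, -1.0]]
contact_force: [0.3, 0.1, -0.4]
grip_width: 0.584
```

>>> {"op": "send_rows", "data": {
  "motion": [
    [0, 0, 0, 0, 0, 0],
    [0, 0, 0, 0, 0, 0],
    [0, 0, 0, 0, 0, 0],
    [0, 0, 0, 0, 0, 0],
    [0, 0, 0, 0, 0, 0],
    [0, 0, 0, 0, 0, 0]
  ],
  "gripper": 0.0
}}

```text
t: 53.85
tcp_pos: [0.6082, 0.0434, 0.1193]
eef_rot: [[-0.145, 0.989, -0.002], [0.989, 0.145, -0.001], [-0.001, -0.002, -1.0]]
contact_force: [-7.6, -1.2, 9.1]
grip_width: 0.136
```

>>> {"op": "send_rows", "data": {
  "motion": [
    [0, -0.005, -0.0035, 0, 0, 0],
    [0, -0.0102, -0.0063, 0, 0, 0],
    [0, -0.0157, -0.009, 0, 0, 0],
    [0, -0.0212, -0.011, 0, 0, 0],
    [0, -0.029, -0.0132, 0, 0, 0],
    [0, -0.0368, -0.0146, 0, 0, 0],
    [0, -0.0448, -0.0152, 0, 0, 0],
    [0, -0.0528, -0.0151, 0, 0, 0],
    [0, -0.0607, -0.0141, 0, 0, 0],
    [0, -0.0685, -0.0124, 0, 0, 0],
    [0, -0.076, -0.01, 0, 0, 0],
    [0, -0.0834, -0.0066, 0, 0, 0]
  ]
}}

```text
t: 55.05
tcp_pos: [0.5341, 0.032, 0.1348]
eef_rot: [[-0.144, 0.989, 0.018], [0.99, 0.144, 0.0], [-0.002, 0.018, -1.0]]
contact_force: [0.2, 4.0, 15.9]
grip_width: 0.137
```

>>> {"op": "send_rows", "data": {
  "motion": [
    [0, -0.005, 0.003, 0, 0, 0],
    [0, -0.011, 0.007, 0, 0, 0],
    [0, -0.018, 0.011, 0, 0, 0],
    [0, -0.0245, 0.017, 0, 0, 0],
    [0, -0.033, 0.025, 0, 0, 0],
    [0, -0.04, 0.034, 0, 0, 0],
    [0, -0.046, 0.045, 0, 0, 0],
    [0, -0.049, 0.052, 0, 0, 0],
    [0, -0.051, 0.058, 0, 0, 0],
    [0, -0.051, 0.06, 0, 0, 0],
    [0, -0.051, 0.06, 0, 0, 0]
  ]
}}

```text
t: 56.15
tcp_pos: [0.483, 0.0244, 0.0755]
eef_rot: [[-0.145, 0.989, 0.013], [0.989, 0.145, -0.0], [-0.002, 0.012, -1.0]]
contact_force: [-5.2, -0.1, 15.3]
grip_width: 0.135
```

Near the original down pose. Release, lift away, look.

>>> {"op": "send_rows", "data": {
  "motion": [
    [0, 0, 0, 0, 0, 0],
    [0, 0, 0, 0, 0, 0],
    [0, 0, 0, 0, 0, 0],
    [0, 0, -0.03, 0, 0, 0],
    [0, 0, -0.08, 0, 0, 0],
    [0, 0, -0.13, 0, 0, 0],
    [-0.05, 0, -0.15, -0.012, 0, 0],
    [-0.1, 0, -0.15, -0.012, 0, 0],
    [-0.15, 0, -0.15, -0.012, 0, 0],
    [-0.15, 0, -0.15, -0.012, 0, 0]
  ],
  "gripper": 0.05
}}

```text
t: 57.15
tcp_pos: [0.5037, -0.129, 0.2264]
eef_rot: [[-0.14, 0.99, 0.026], [0.99, 0.14, -0.002], [-0.005, 0.026, -1.0]]
contact_force: [-0.0, 0.3, -0.7]
grip_width: 0.589
```

Run:
```python
from h import *
s=cam("side"); crop(s,190,120,340,240,5,"d1.png"); t=cam("top"); crop(t,140,150,330,260,4.2,"d1t.png",1.8)
```

```text
(no output)
```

View pics/d1.png

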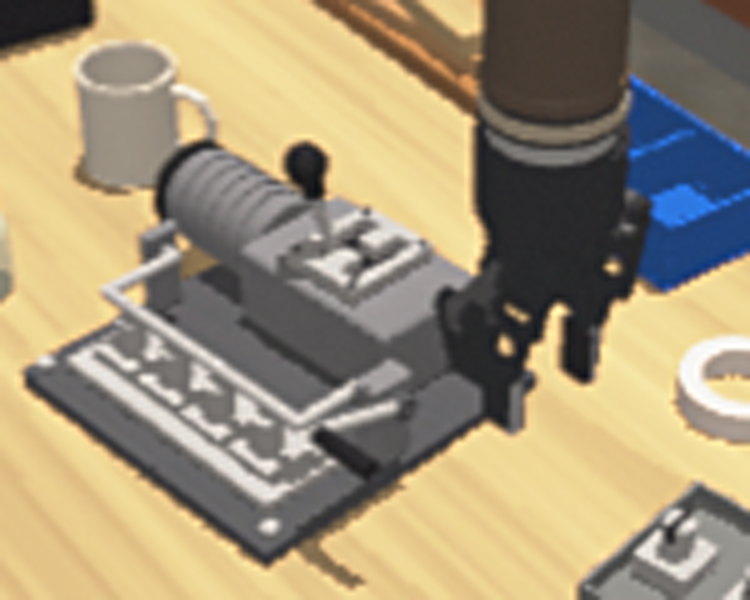

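View pics/d1t.png

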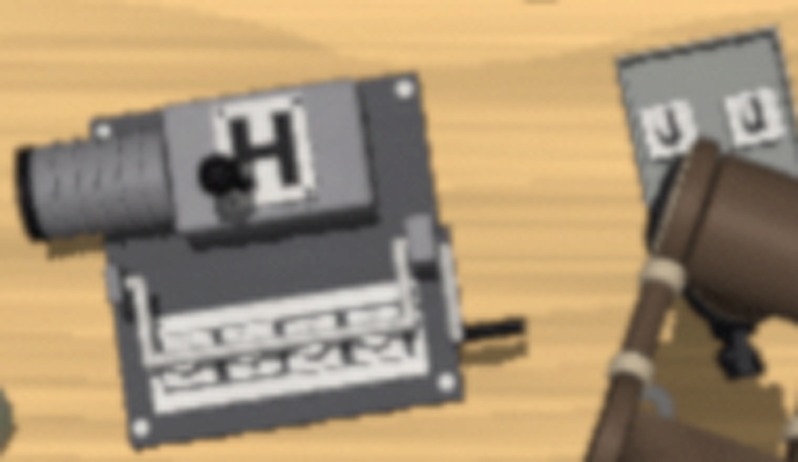

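```bash
python3 go.py 0.588 .2215 0.23 8.35
```

```text
row [0.3308, 0.1341, -0.002, 0.0232, 0.0012, -0.0031] dist 0.357 rows>= 8 t 57.25 f [ 0.2  0.2 -0.1] gw 49.7
```

>>> {"op": "send_rows", "data": {
  "motion": [
    [0.041, 0.017, -0.002, 0.023, 0, 0],
    [0.083, 0.034, -0.002, 0.023, 0, 0],
    [0.124, 0.05, -0.002, 0.023, 0, 0],
    [0.165, 0.067, -0.002, 0.023, 0, 0],
    [0.207, 0.084, -0.002, 0.023, 0, 0],
    [0.248, 0.1, -0.002, 0.023, 0.001, -0.003],
    [0.29, 0.117, -0.002, 0.023, 0.001, -0.003],
    [0.331, 0.134, -0.002, 0.023, 0.001, -0.003],
    [0.331, 0.134, -0.002, 0.023, 0.001, -0.003],
    [0.331, 0.134, -0.002, 0.023, 0.001, -0.003],
    [0.331, 0.134, -0.002, 0.023, 0.001, -0.003],
    [0.331, 0.134, -0.002, 0.023, 0.001, -0.003]
  ],
  "gripper": 0.064
}}

```text
t: 58.45
tcp_pos: [0.5872, 0.2207, 0.2296]
eef_rot: [[-0.144, 0.99, -0.001], [0.99, 0.144, -0.001], [-0.001, -0.001, -1.0]]
contact_force: [0.6, -0.1, -0.9]
grip_width: 0.748
```

```bash
python3 - <<'E'
from h import *
s=cam("side"); crop(s,200,80,320,200,5,"l1.png"); print((proj(s,ctrl.state()["tcp_pos"])-[200,80])*5)
E
python3 go.py 0.588 .2215 0.137 8.35
```

```text
[[251.98450501 266.58660486]]
row [0.0009, 0.0007, 0.0928, -0.0006, 0.0004, -0.0014] dist 0.093 rows>= 2 t 58.5 f [-0.   0.8  1. ] gw 63.7
```

View pics/l1.png

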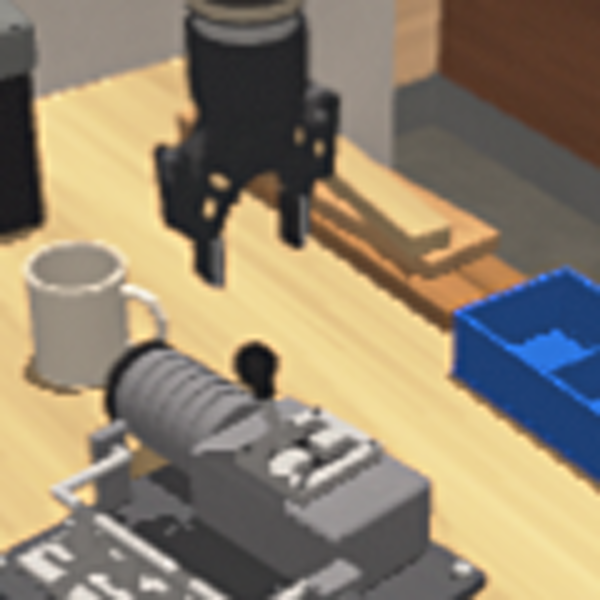

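>>> {"op": "send_rows", "data": {
  "motion": [
    [0.001, 0.001, 0.03, 0, 0, -0.001],
    [0.001, 0.001, 0.06, 0, 0, -0.001],
    [0.001, 0.001, 0.08, 0, 0, -0.001],
    [0.001, 0.001, 0.091, 0, 0, -0.001],
    [0.001, 0.001, 0.091, 0, 0, -0.001],
    [0.001, 0.001, 0.091, 0, 0, -0.001],
    [0.001, 0.001, 0.091, 0, 0, -0.001]
  ]
}}

```text
t: 59.2
tcp_pos: [0.5897, 0.2218, 0.1407]
eef_rot: [[-0.144, 0.99, 0.003], [0.99, 0.144, 0.0], [0.0, 0.003, -1.0]]
contact_force: [0.6, -0.1, 0.0]
grip_width: 0.749
```

>>> {"op": "send_rows", "data": {
  "motion": [
    [0, 0, 0, 0, 0, 0],
    [0, 0, 0, 0, 0, 0],
    [0, 0, 0, 0, 0, 0],
    [0, 0, 0, 0, 0, 0],
    [0, 0, 0, 0, 0, 0]
  ],
  "gripper": 0.0
}}

```text
t: 59.7
tcp_pos: [0.5902, 0.2224, 0.1423]
eef_rot: [[-0.144, 0.99, 0.004], [0.99, 0.144, 0.001], [0.001, 0.004, -1.0]]
contact_force: [-2.1, -0.1, 5.8]
grip_width: 0.342
```

>>> {"op": "send_rows", "data": {
  "motion": [
    [0, -0.003, 0, 0, 0, 0],
    [0, -0.006, 0.001, 0, 0, 0],
    [0, -0.009, 0.002, 0, 0, 0],
    [0, -0.012, 0.002, 0, 0, 0],
    [0, -0.012, 0.002, 0, 0, 0],
    [0, -0.012, 0.002, 0, 0, 0]
  ]
}}

```text
t: 60.3
tcp_pos: [0.5834, 0.2212, 0.1414]
eef_rot: [[-0.146, 0.989, 0.017], [0.989, 0.146, 0.003], [0.001, 0.018, -1.0]]
contact_force: [8.1, 0.4, -4.8]
grip_width: 0.339
```

>>> {"op": "send_rows", "data": {
  "motion": [
    [0, 0.005, 0, -0.017, 0.003, 0],
    [0, 0.012, -0.002, -0.017, 0.003, 0],
    [0, 0.02, -0.003, -0.017, 0.003, 0],
    [0, 0.028, -0.004, -0.017, 0.003, 0],
    [0, 0.034, -0.005, -0.017, 0.003, 0],
    [0, 0.0385, -0.005, -0.017, 0.003, 0],
    [0, 0.0385, -0.005, -0.017, 0.003, 0],
    [0, 0.0385, -0.005, -0.017, 0.003, 0],
    [0, 0.0385, -0.005, -0.017, 0.003, 0],
    [0, 0.0385, -0.005, -0.017, 0.003, 0]
  ]
}}

```text
t: 61.3
tcp_pos: [0.6162, 0.2268, 0.1461]
eef_rot: [[-0.145, 0.989, 0.02], [0.989, 0.145, 0.008], [0.005, 0.021, -1.0]]
contact_force: [-6.4, 1.3, 7.0]
grip_width: 0.337
```

```bash
cat > mk.py <<'E'
from h import *
s=ctrl.state(); R=s["eef_rot"]; g=s["tcp_pos"]-R[:,2]*.019
C=np.array([.5445,.1958]); a=np.radians(8.35); M=np.array([[np.cos(a),-np.sin(a)],[np.sin(a),np.cos(a)]])
print("grasp machine mm",((g[:2]-C)@M*1000).round(1),"z",g[2].round(4),"f",s["contact_force"].round(1),"fm",(s["contact_force"][:2]@M).round(1),"t",s["t"],"R",R.round(3).tolist())
E
python3 mk.py
```

```text
grasp machine mm [75.  20.2] z 0.1651 f [-6.4  1.3  7. ] fm [-6.2  2.2] t 61.3 R [[-0.145, 0.989, 0.02], [0.989, 0.145, 0.008], [0.005, 0.021, -1.0]]
```

>>> {"op": "send_rows", "data": {
  "motion": [
    [0, 0.003, 0, 0, 0, 0],
    [0, 0.006, 0, 0, 0, 0],
    [0, 0.006, 0, 0, 0, 0],
    [0, 0.006, 0, 0, 0, 0]
  ]
}}

```text
t: 61.7
tcp_pos: [0.6175, 0.2277, 0.1459]
eef_rot: [[-0.144, 0.99, 0.009], [0.99, 0.144, 0.007], [0.005, 0.009, -1.0]]
contact_force: [-7.2, 0.9, 7.4]
grip_width: 0.339
```

```bash
python3 mk.py
```

```text
grasp machine mm [76.7 20.8] z 0.1649 f [-7.2  0.9  7.4] fm [-7.   1.9] t 61.7 R [[-0.144, 0.99, 0.009], [0.99, 0.144, 0.007], [0.005, 0.009, -1.0]]
```

>>> {"op": "send_rows", "data": {
  "motion": [
    [0, 0.003, -0.001, 0, 0, 0],
    [0, 0.006, -0.001, 0, 0, 0],
    [0, 0.007, -0.001, 0, 0, 0],
    [0, 0.007, -0.001, 0, 0, 0]
  ]
}}

```text
t: 62.1
tcp_pos: [0.6197, 0.2282, 0.1457]
eef_rot: [[-0.143, 0.99, -0.004], [0.99, 0.143, 0.005], [0.005, -0.003, -1.0]]
contact_force: [-7.1, 0.4, 6.0]
grip_width: 0.34
```

```bash
python3 mk.py
```

```text
grasp machine mm [79.2 21.1] z 0.1647 f [-7.1  0.4  6. ] fm [-7.   1.4] t 62.1 R [[-0.143, 0.99, -0.004], [0.99, 0.143, 0.005], [0.005, -0.003, -1.0]]
```

>>> {"op": "send_rows", "data": {
  "motion": [
    [-0.004, 0.002, 0, 0, 0, 0],
    [-0.008, 0.003, -0.001, 0, 0, 0],
    [-0.012, 0.003, -0.001, 0, 0, 0],
    [-0.016, 0.003, -0.002, 0, 0, 0],
    [-0.02, 0.003, -0.002, 0, 0, 0],
    [-0.02, 0.003, -0.002, 0, 0, 0]
  ]
}}

```text
t: 62.7
tcp_pos: [0.6183, 0.2173, 0.1475]
eef_rot: [[-0.141, 0.99, -0.02], [0.99, 0.141, 0.018], [0.021, -0.017, -1.0]]
contact_force: [-17.8, 14.9, 11.2]
grip_width: 0.343
```

```bash
python3 mk.py
```

```text
grasp machine mm [76.4 10.1] z 0.1665 f [-17.8  14.9  11.2] fm [-15.4  17.3] t 62.7 R [[-0.141, 0.99, -0.02], [0.99, 0.141, 0.018], [0.021, -0.017, -1.0]]
```

Run:
```python
from h import *
s=cam("side"); crop(s,220,110,300,190,8,"l2.png")
t=cam("top"); crop(t,140,150,260,240,6,"l2t.png",1.8)
```

```text
(no output)
```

View pics/l2.png

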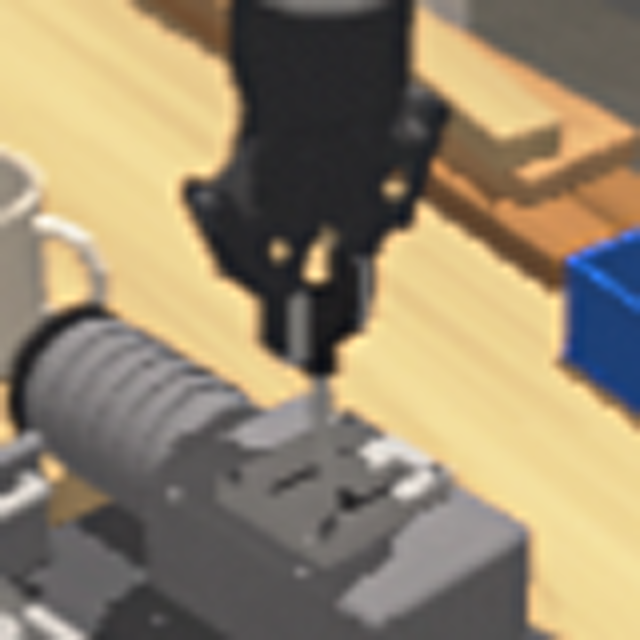

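View pics/l2t.png

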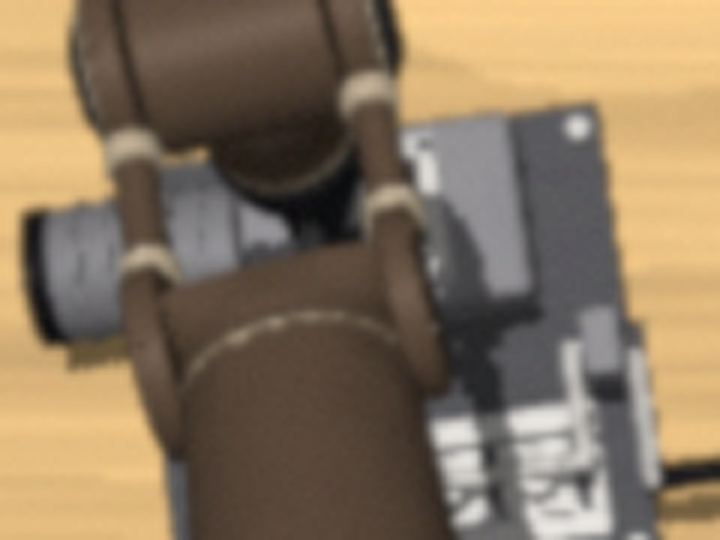

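Run:
```python
from h import *
s=cam("side"); C=np.array([.5445,.1958]); a=np.radians(8.35); M=np.array([[np.cos(a),-np.sin(a)],[np.sin(a),np.cos(a)]])
for ac in(.2,.1,0):
  for fo in(-.2,-.1,0,.1,.2,.26):
    o=[]
    for h in(80,125):
        d=np.array([np.tan(fo),np.tan(ac),1]);p=np.array([80,-10,12.])+d*h; p/=1000
        w=np.r_[M@p[:2]+C,p[2]]; o.append((proj(s,w)[0]-[220,110])*8)
    print(ac,fo,np.round(o).tolist())
```

```text
0.2 -0.2 [[300.0, 457.0], [268.0, 371.0]]
0.2 -0.1 [[314.0, 449.0], [290.0, 359.0]]
0.2 0 [[327.0, 442.0], [311.0, 348.0]]
0.2 0.1 [[340.0, 435.0], [332.0, 337.0]]
0.2 0.2 [[353.0, 427.0], [354.0, 326.0]]
0.2 0.26 [[362.0, 423.0], [367.0, 319.0]]
0.1 -0.2 [[313.0, 465.0], [289.0, 383.0]]
0.1 -0.1 [[326.0, 457.0], [311.0, 371.0]]
0.1 0 [[340.0, 450.0], [332.0, 360.0]]
0.1 0.1 [[353.0, 443.0], [353.0, 349.0]]
0.1 0.2 [[366.0, 435.0], [374.0, 337.0]]
0.1 0.26 [[375.0, 431.0], [387.0, 331.0]]
0 -0.2 [[325.0, 473.0], [309.0, 395.0]]
0 -0.1 [[339.0, 465.0], [331.0, 383.0]]
0 0 [[352.0, 458.0], [352.0, 372.0]]
0 0.1 [[366.0, 450.0], [373.0, 361.0]]
0 0.2 [[379.0, 443.0], [394.0, 349.0]]
0 0.26 [[387.0, 438.0], [407.0, 342.0]]
```

>>> {"op": "send_rows", "data": {
  "motion": [
    [0, 0, 0, 0, 0, 0],
    [0, 0, 0, 0, 0, 0],
    [0, 0, 0, 0, 0, 0],
    [0, 0, -0.03, 0, 0, 0],
    [0, 0, -0.07, 0, 0, 0],
    [0, 0, -0.1, 0, 0, 0],
    [-0.05, 0, -0.1, 0, 0, 0],
    [-0.1, 0, -0.1, 0, 0, 0],
    [-0.15, 0, -0.1, 0, 0, 0],
    [-0.2, 0, -0.1, 0, 0, 0],
    [-0.2, 0, -0.1, 0, 0, 0]
  ],
  "gripper": 0.064
}}

```text
t: 63.95
tcp_pos: [0.6496, 0.0085, 0.2438]
eef_rot: [[-0.134, 0.991, -0.019], [0.991, 0.134, 0.011], [0.014, -0.017, -1.0]]
contact_force: [0.3, 1.6, -0.5]
grip_width: 0.751
```

Run:
```python
from h import *
s=cam("side"); crop(s,220,110,300,190,8,"l3.png")
t=cam("top"); crop(t,140,150,260,240,6,"l3t.png",1.8)
```

```text
(no output)
```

View pics/l3.png

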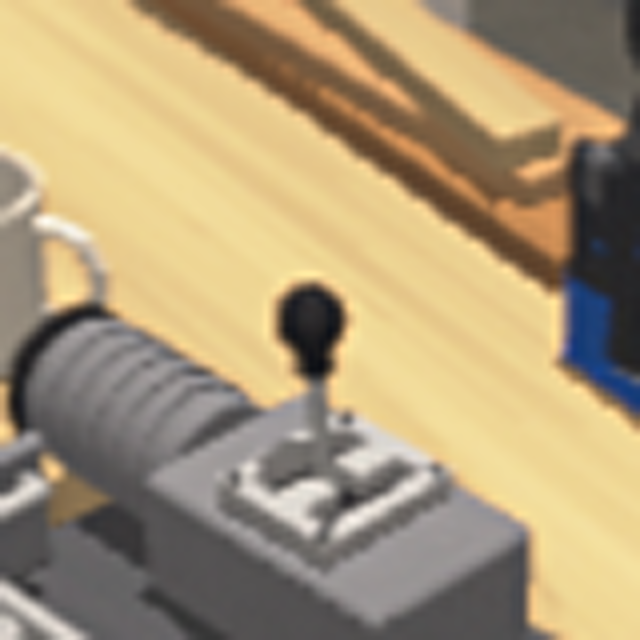

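View pics/l3t.png

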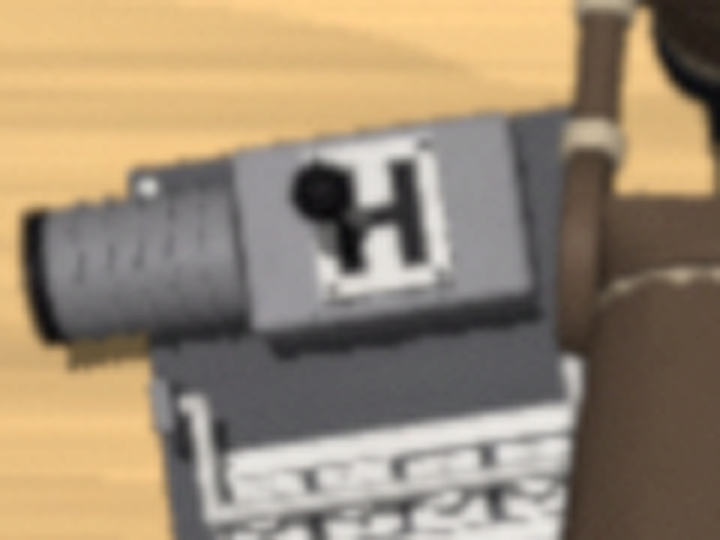

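```bash
python3 - <<'E'
from h import *
s=cam("side");t=cam("top"); C=np.array([.5445,.1958]); a=np.radians(8.35); M=np.array([[np.cos(a),-np.sin(a)],[np.sin(a),np.cos(a)]])
def kn(ac,fo):
    d=np.array([np.tan(fo),np.tan(ac),1]);d=d/np.linalg.norm(d)*150; p=(np.array([80,-10,12.])+d)/1000
    return np.r_[M@p[:2]+C,p[2]]
for ac,fo in((.2,-.21),(.2,-.26),(.2,-.1),(.2,0),(.2,.1),(.1,0)):
    print(ac,fo,kn(ac,fo).round(4),(proj(s,kn(ac,fo))[0]-[220,110])*8,(proj(t,kn(ac,fo))[0]-[140,150])*6)
X,e=tri(t,np.array([321,190])/6.+[140,150]-.4,s,np.array([310,318])/8.+[220,110]-.4); print(X,e,((X[:2]-C)@M*1000).round(1))
E
python3 go.py 0.615 .21 .24 8.35
```

```text
0.2 -0.21 [0.5905 0.2219 0.1559] [251.8931841  334.79874512] [311.43710205 244.66352535]
0.2 -0.26 [0.5835 0.2206 0.1543] [239.98053685 344.87389708] [314.36571408 259.12632479]
0.2 -0.1 [0.6063 0.2247 0.1583] [278.74052894 315.27026083] [305.76637791 212.6914845 ]
0.2 0 [0.6208 0.227  0.159 ] [303.65902718 300.78217918] [301.58320665 183.74803576]
0.2 0.1 [0.6353 0.229  0.1583] [328.7851824  289.50395082] [298.37244267 155.26376936]
0.1 0 [0.6229 0.2123 0.1613] [327.38384425 310.05878614] [330.45207066 178.79746266]
[0.61827927 0.21927496 0.15704898] [ 0.00177286 -0.00109088  0.00014997] [76.4 12.5]
row [0.1961, -0.0057, 0.0076, -0.0182, -0.0187, -0.0039] dist 0.196 rows>= 4 t 64.15 f [ 0.2 -0.3  0.2] gw 63.7
```

```bash
cat > gm.py <<'E'
import sys
from go import *
x,y,z=map(float,sys.argv[1:4]); C=np.array([.5445,.1958]); a=np.radians(8.35); M=np.array([[np.cos(a),-np.sin(a)],[np.sin(a),np.cos(a)]])
w=M@np.array([x,y])/1000+C; print(w.round(4)); delta([w[0],w[1],z],8.35)
E
python3 gm.py 76 54 .24
python3 - <<'E'
from h import *
P=cloud(cam("top")); q=P[185:210,145:182,2]; print(np.nanmax(q),np.nanpercentile(q,95))
E
```

```text
[0.6119 0.2603]
row [0.2463, -0.0017, 0.0084, -0.0182, -0.0187, -0.0039] dist 0.246 rows>= 5 t 64.15 f [ 0.2 -0.3  0.2] gw 63.7
0.10347955164634626 0.09485700527321834
```

>>> {"op": "send_rows", "data": {
  "motion": [
    [0.05, 0, 0, -0.018, -0.019, -0.004],
    [0.1, 0, 0, -0.018, -0.019, -0.004],
    [0.15, -0.001, 0.004, -0.018, -0.019, -0.004],
    [0.2, -0.002, 0.008, -0.018, -0.019, -0.004],
    [0.246, -0.002, 0.008, -0.018, -0.019, -0.004],
    [0.246, -0.002, 0.008, -0.018, -0.019, -0.004],
    [0.246, -0.002, 0.008, -0.018, -0.019, -0.004],
    [0.246, -0.002, 0.008, -0.018, -0.019, -0.004],
    [0.246, -0.002, 0.008, -0.018, -0.019, -0.004]
  ],
  "gripper": 0.0
}}

```text
t: 65.1
tcp_pos: [0.6114, 0.2595, 0.2405]
eef_rot: [[-0.145, 0.989, -0.0], [0.989, 0.145, -0.001], [-0.001, -0.0, -1.0]]
contact_force: [-0.0, -0.8, -0.0]
grip_width: -0.004
```

```bash
python3 gm.py 76 54 .14
```

```text
[0.6119 0.2603]
row [0.0008, 0.0006, 0.1005, -0.0002, 0.0008, 0.0002] dist 0.1 rows>= 3 t 65.1 f [-0.  -0.8 -0. ] gw -0.3
```

Descend beside the knob, then push toward −y in steps.

>>> {"op": "send_rows", "data": {
  "motion": [
    [0.001, 0, 0.04, 0, 0, 0],
    [0.001, 0, 0.08, 0, 0, 0],
    [0.001, 0, 0.099, 0, 0, 0],
    [0.001, 0, 0.099, 0, 0, 0],
    [0.001, 0, 0.099, 0, 0, 0]
  ]
}}

```text
t: 65.6
tcp_pos: [0.6119, 0.2593, 0.1417]
eef_rot: [[-0.144, 0.99, 0.0], [0.99, 0.144, -0.001], [-0.001, -0.0, -1.0]]
contact_force: [0.8, -0.7, 0.7]
grip_width: 0.003
```

>>> {"op": "send_rows", "data": {
  "motion": [
    [-0.008, 0, 0, 0, 0, 0],
    [-0.016, 0, 0, 0, 0, 0],
    [-0.022, 0, 0, 0, 0, 0],
    [-0.028, 0, 0, 0, 0, 0],
    [-0.034, 0, 0, 0, 0, 0],
    [-0.034, 0, 0, 0, 0, 0]
  ]
}}

```text
t: 66.2
tcp_pos: [0.617, 0.2246, 0.1419]
eef_rot: [[-0.143, 0.99, 0.0], [0.99, 0.143, -0.002], [-0.002, 0.0, -1.0]]
contact_force: [0.1, 1.1, -0.2]
grip_width: -0.002
```

```bash
python3 mk.py
```

```text
grasp machine mm [75.9 18. ] z 0.1609 f [ 0.1  1.1 -0.2] fm [0.2 1. ] t 66.2 R [[-0.143, 0.99, 0.0], [0.99, 0.143, -0.002], [-0.002, 0.0, -1.0]]
```

>>> {"op": "send_rows", "data": {
  "motion": [
    [-0.008, 0, 0, 0, 0, 0],
    [-0.016, 0, 0, 0, 0, 0],
    [-0.022, 0, 0, 0, 0, 0],
    [-0.027, 0, 0, 0, 0, 0],
    [-0.031, 0, 0, 0, 0, 0],
    [-0.034, 0, 0, 0, 0, 0],
    [-0.034, 0, 0, 0, 0, 0]
  ]
}}

```text
t: 66.9
tcp_pos: [0.6213, 0.1916, 0.1414]
eef_rot: [[-0.142, 0.99, -0.001], [0.99, 0.142, 0.0], [0.0, -0.001, -1.0]]
contact_force: [0.9, 4.6, -2.8]
grip_width: 0.002
```

```bash
python3 mk.py
```

```text
grasp machine mm [ 75.4 -15.3] z 0.1604 f [ 0.9  4.6 -2.8] fm [1.6 4.4] t 66.9 R [[-0.142, 0.99, -0.001], [0.99, 0.142, 0.0], [0.0, -0.001, -1.0]]
```

>>> {"op": "send_rows", "data": {
  "motion": [
    [-0.002, 0, 0, 0, 0, 0],
    [-0.004, 0, 0, 0, 0, 0],
    [-0.004, 0, 0, 0, 0, 0]
  ]
}}

```text
t: 67.2
tcp_pos: [0.6214, 0.1893, 0.1411]
eef_rot: [[-0.142, 0.99, -0.002], [0.99, 0.142, 0.003], [0.003, -0.001, -1.0]]
contact_force: [-0.4, 6.9, -2.7]
grip_width: 0.003
```

```bash
python3 mk.py
```

```text
grasp machine mm [ 75.2 -17.6] z 0.1601 f [-0.4  6.9 -2.7] fm [0.6 6.9] t 67.2 R [[-0.142, 0.99, -0.002], [0.99, 0.142, 0.003], [0.003, -0.001, -1.0]]
```

>>> {"op": "send_rows", "data": {
  "motion": [
    [0.004, 0, 0, 0, 0, 0],
    [0.008, 0, -0.02, 0, 0, 0],
    [0.008, -0.02, -0.07, 0, 0, 0],
    [0.008, -0.06, -0.07, 0, 0, 0],
    [0, -0.1, -0.07, 0, 0, 0],
    [0, -0.1, -0.07, 0, 0, 0],
    [0, -0.1, -0.07, 0, 0, 0]
  ]
}}

```text
t: 67.9
tcp_pos: [0.522, 0.1739, 0.2116]
eef_rot: [[-0.143, 0.99, -0.001], [0.99, 0.143, 0.001], [0.001, -0.001, -1.0]]
contact_force: [1.3, 0.1, 0.9]
grip_width: 0.001
```

```bash
python3 - <<'E'
from h import *
s=cam("side"); crop(s,220,110,300,190,8,"l4.png")
t=cam("top"); crop(t,140,150,260,240,6,"l4t.png",1.8)
E
python3 gm.py 28 -38 .21
```

```text
[0.5777 0.1623]
row [-0.02, 0.0513, 0.0022, 0.0015, -0.0023, -0.003] dist 0.055 rows>= 2 t 68.0 f [0.5 0.4 0.5] gw 0.0
```

View pics/l4.png

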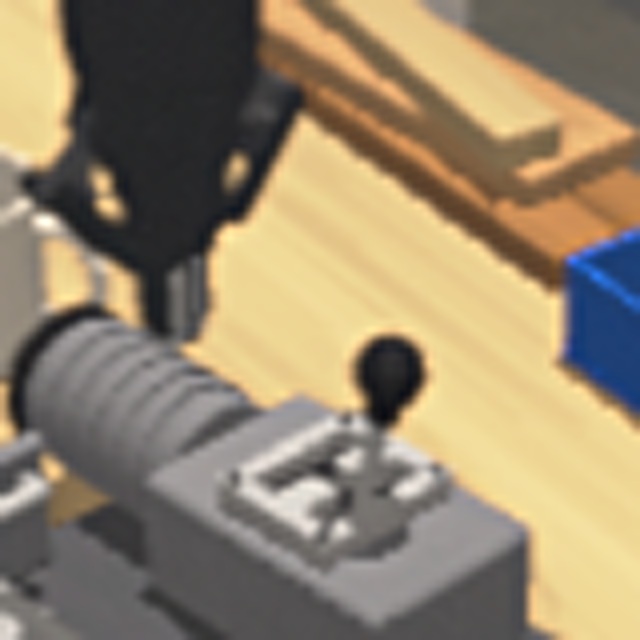

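View pics/l4t.png

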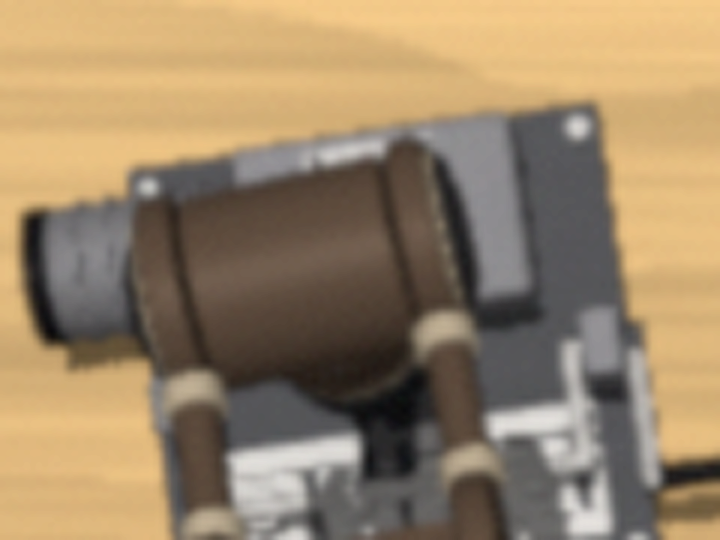

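>>> {"op": "send_rows", "data": {
  "motion": [
    [-0.022, 0.03, 0, 0, 0, 0],
    [-0.022, 0.051, 0, 0, 0, 0],
    [-0.022, 0.051, 0.03, 0, 0, 0],
    [-0.022, 0.051, 0.06, 0, 0, 0],
    [-0.022, 0.051, 0.073, 0, 0, 0],
    [-0.022, 0.051, 0.073, 0, 0, 0],
    [-0.022, 0.051, 0.073, 0, 0, 0]
  ]
}}

```text
t: 68.7
tcp_pos: [0.5789, 0.1605, 0.1397]
eef_rot: [[-0.142, 0.99, 0.002], [0.99, 0.142, 0.002], [0.002, 0.002, -1.0]]
contact_force: [-0.4, -0.5, 0.2]
grip_width: 0.0
```

```bash
python3 mk.py
python3 - <<'E'
from h import *
s=cam("side"); crop(s,210,100,300,190,7,"l5.png")
E
```

```text
grasp machine mm [ 28.8 -40. ] z 0.1587 f [-0.4 -0.5  0.2] fm [-0.5 -0.4] t 68.7 R [[-0.142, 0.99, 0.002], [0.99, 0.142, 0.002], [0.002, 0.002, -1.0]]
```

View pics/l5.png

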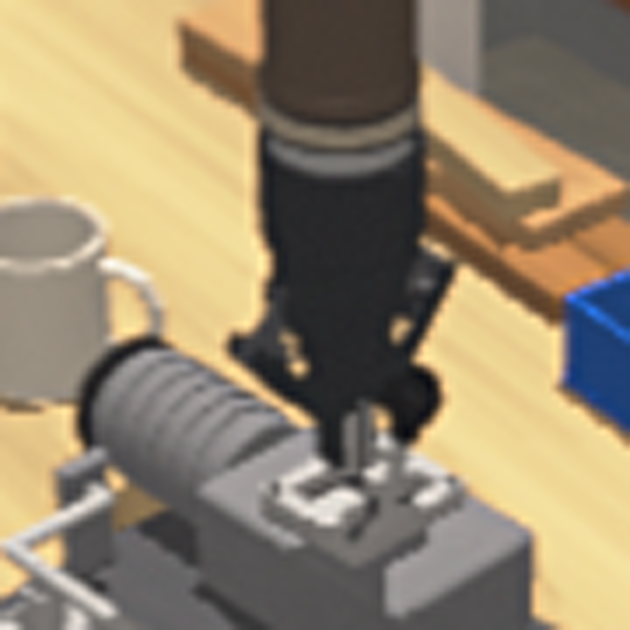

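Closed fingers are directly behind the knob. Push forward.

>>> {"op": "send_rows", "data": {
  "motion": [
    [0, 0.008, 0, 0, 0, 0],
    [0, 0.016, 0, 0, 0, 0],
    [0, 0.023, 0, 0, 0, 0],
    [0, 0.03, 0, 0, 0, 0],
    [0, 0.037, 0, 0, 0, 0],
    [0, 0.044, 0, 0, 0, 0],
    [0, 0.044, 0, 0, 0, 0]
  ]
}}

```text
t: 69.45
tcp_pos: [0.624, 0.167, 0.1407]
eef_rot: [[-0.142, 0.99, 0.005], [0.99, 0.142, 0.003], [0.002, 0.005, -1.0]]
contact_force: [-1.1, -0.0, -0.6]
grip_width: 0.005
```

```bash
python3 mk.py
```

```text
grasp machine mm [ 74.4 -40.1] z 0.1597 f [-1.1 -0.  -0.6] fm [-1.   0.1] t 69.45 R [[-0.142, 0.99, 0.005], [0.99, 0.142, 0.003], [0.002, 0.005, -1.0]]
```

>>> {"op": "send_rows", "data": {
  "motion": [
    [0, 0.005, 0, 0, 0, 0],
    [0, 0.01, 0.001, 0, 0, 0],
    [0, 0.014, 0.002, 0, 0, 0],
    [0, 0.017, 0.002, 0, 0, 0],
    [0, 0.017, 0.002, 0, 0, 0],
    [0, 0.017, 0.002, 0, 0, 0]
  ]
}}

```text
t: 70.05
tcp_pos: [0.6375, 0.1689, 0.1384]
eef_rot: [[-0.142, 0.99, -0.004], [0.99, 0.143, 0.001], [0.002, -0.004, -1.0]]
contact_force: [-8.9, -2.1, 6.3]
grip_width: -0.003
```

```bash
python3 mk.py
```

```text
grasp machine mm [ 88.2 -40.1] z 0.1574 f [-8.9 -2.1  6.3] fm [-9.1 -0.8] t 70.05 R [[-0.142, 0.99, -0.004], [0.99, 0.143, 0.001], [0.002, -0.004, -1.0]]
```

>>> {"op": "send_rows", "data": {
  "motion": [
    [0, -0.01, 0, 0, 0, 0],
    [0, -0.03, 0, 0, 0, 0],
    [0, -0.03, -0.04, 0, 0, 0],
    [0, -0.03, -0.09, 0, 0, 0],
    [-0.05, -0.03, -0.11, 0, 0, 0],
    [-0.1, -0.03, -0.11, 0, 0, 0],
    [-0.15, -0.06, -0.11, 0, 0, 0],
    [-0.2, -0.1, -0.11, 0, 0, 0],
    [-0.25, -0.14, -0.11, 0, 0, 0],
    [-0.3, -0.18, -0.11, 0, 0, 0],
    [-0.3, -0.18, -0.11, 0, 0, 0],
    [-0.3, -0.18, -0.11, 0, 0, 0]
  ]
}}

```text
t: 71.25
tcp_pos: [0.5004, -0.1584, 0.2487]
eef_rot: [[-0.137, 0.991, -0.003], [0.991, 0.137, -0.002], [-0.001, -0.003, -1.0]]
contact_force: [-0.3, 0.5, -0.1]
grip_width: -0.002
```

Run:
```python
from h import *
s=cam("side"); crop(s,190,110,380,270,4.1,"e1.png")
t=cam("top"); crop(t,140,130,350,270,3.8,"e1t.png",1.8)
print(ctrl.state()["contact_force"],ctrl.state()["tcp_pos"])
```

```text
[ 0.80528512 -0.29214117 -0.42283775] [ 0.50254771 -0.15515868  0.24881135]
```

View pics/e1.png

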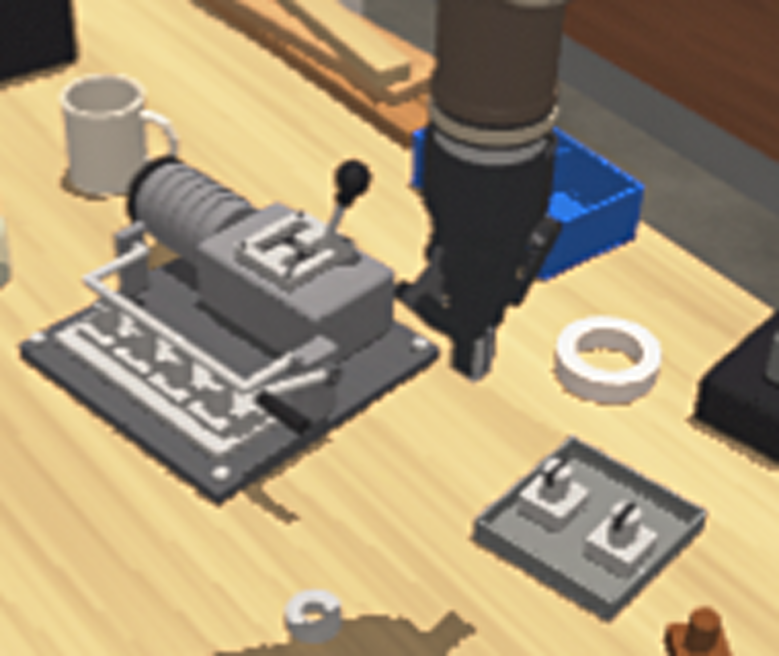

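View pics/e1t.png

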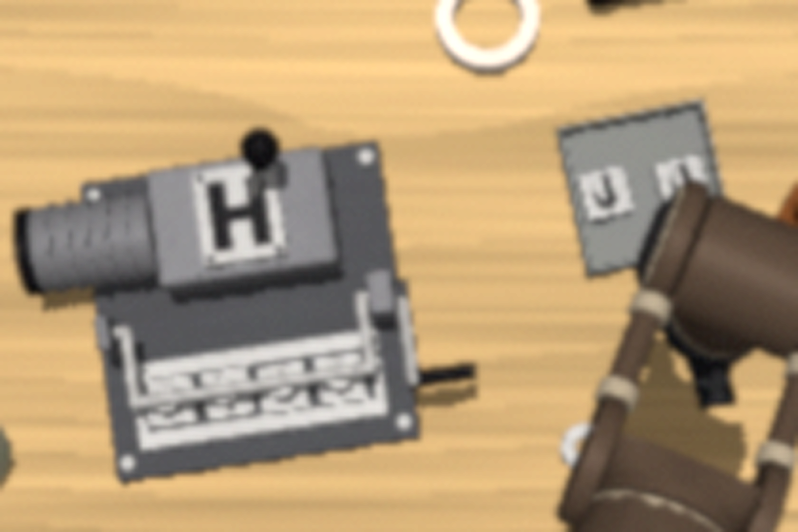

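Run:
```python
from ortho import *
s=cam("side");t=cam("top"); C=np.array([.5445,.1958]); R=np.array([[np.cos(MY),-np.sin(MY)],[np.sin(MY),np.cos(MY)]])
X,e=tri(t,np.array([260,147])/3.8+[140,130]-.4,s,np.array([353,180])/4.1+[190,110]-.4); m=(X[:2]-C)@R*1000
print(X.round(4),e.round(4),m.round(1),"across",np.arcsin((m[1]+10)/150).round(3),"fore",np.arcsin((m[0]-80)/150).round(3), "fore with neutral 76:",np.arcsin((m[0]-76)/150).round(3))
ortho(t,-135,-5,-135,135,0.033,"o9.png",2.9); crop(s,195,170,290,235,8,"e2.png")
```

```text
[0.66   0.1761 0.1475] [ 0.0014 -0.0009  0.0002] [111.4 -36.3] across -0.176 fore 0.211 fore with neutral 76: 0.238
```

View pics/o9.png

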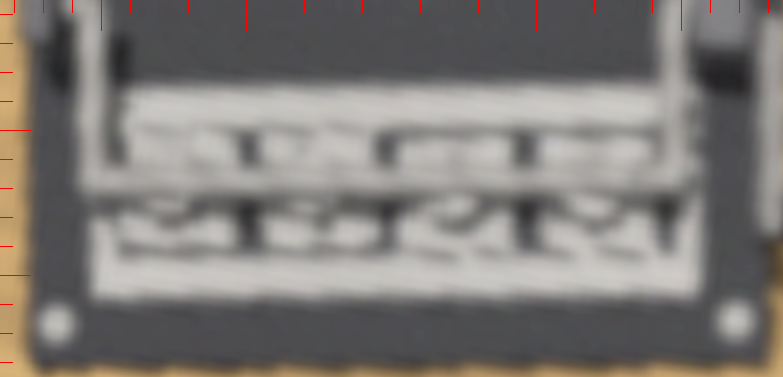

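View pics/e2.png

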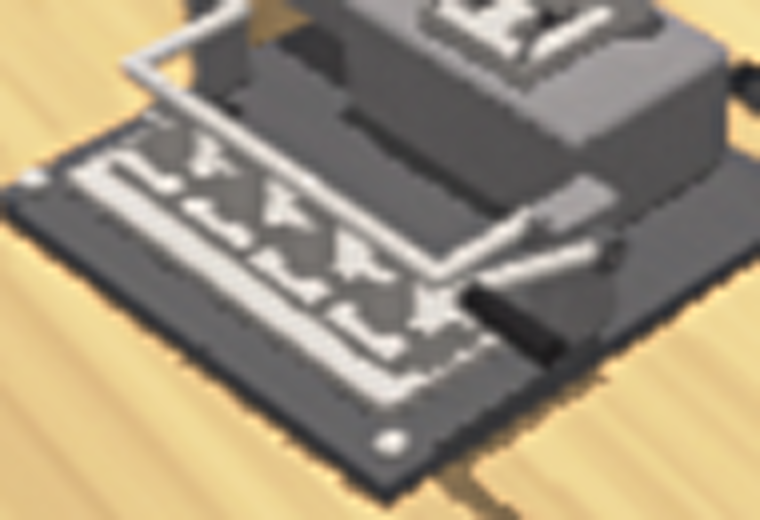

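Run:
```python
from h import *
s=cam("side");t=cam("top")
for n,c,b in(("top",t,(165,200,275,260)),("side",s,(195,160,280,230))):
    a=cv2.imread(f"pics/{n}0.png"); d=c["color"][:,:,::-1]
    x0,y0,x1,y1=b; o=np.vstack([a[y0:y1,x0:x1],d[y0:y1,x0:x1]]); o=cv2.convertScaleAbs(cv2.resize(o,None,fx=4.2,fy=4.2,interpolation=cv2.INTER_CUBIC),alpha=1.6 if n=="top" else 1); cv2.imwrite(f"pics/cmp_{n}.png",o)
```

```text
(no output)
```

View pics/cmp_top.png

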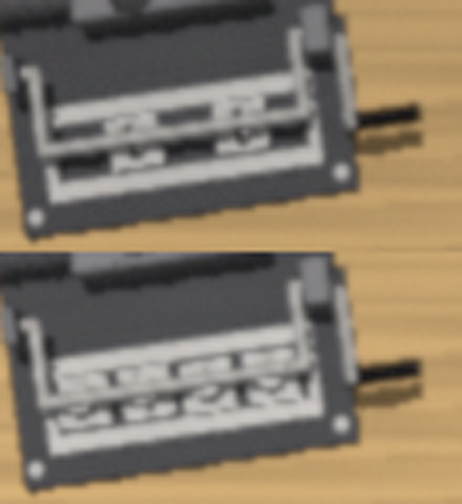

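View pics/cmp_side.png

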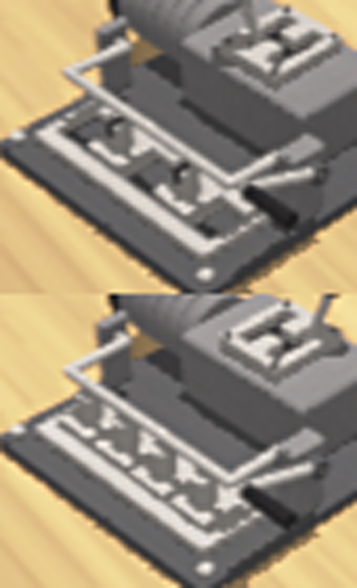

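Run:
```python
from plant import ctrl
print(ctrl.sign_off()); print(ctrl.state()["t"])
```

```text
the job is handed in; nothing more can be done
None
the job is handed in; nothing more can be done
```

I finished the reload and handed the job in after about 72 s; the hand-in gave no verdict.

**Keeper up:** I swung the keeper up to about 1.9 rad, holding it by its grip.

**Parts:** Both finished parts stand upright in the tray. All four grey blanks are in the channel. I squared each one by squeezing its foot before regripping the boss. The brown and purple look-alikes and the bystanders were not touched.

**Keeper down and lever:** I swung the keeper down over the blanks. Then I moved the gear lever through neutral and forward in the right-hand slot, ending against its stop.

**What the last checks showed:**
- **Blanks:** averaged depth before the keeper came down put all four foot tops at 33–35 mm and all boss tops at 60 mm, so they are level and on the floor. Their flats looked parallel to the jaws in the last picture.
- **Keeper:** side by side with the first pictures, it lies at or slightly below where it started.
- **Lever:** the stop was felt at about 9 N, with about 1 N of drag on the way. The fingers then stood where a lean of about 0.26 rad would put them.

**What did not agree:**
- **Lever lean from the cameras:** they put the lever at only 0.21–0.24 rad forward and −0.18 rad across, just inside the limits of 0.20 and −0.15. I trusted the felt stop.
- **Camera offset:** the two cameras disagreed by 4–6 mm. I used their average and found the channel's centre line by touch.
- **First lever try:** gripping the knob jammed at neutral, so I let go and pushed it with closed fingers.

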